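# Put the tea things away in their fitted trays

### The arm

A 6-joint arm with a two-finger parallel gripper is mounted at the origin on a cart in front of the work surface, level with it; the furniture and walls round the work are solid. World frame = base frame: x ahead of the robot, y to its left, z up, the work surface at z = 0. Lengths are in m, angles in rad, forces in N, time in s.
With the tool pointing down it reaches from about 0.275 to 0.825 m from the base axis. Payload 5.2 kg.
Tool frame: the origin (TCP) lies at the very end of the fingers, on their centre line; the grasp point (between the pads) lies env.grasp_offset behind it (env.grasp_offset is the distance from the TCP to the grasp point, in m); z points along the fingers, y is the line along which they close (so a half turn about z gives the same grasp; the last joint's range is limited). The gripper opens to 93 mm and grips with 3 to 60 N. Pads are 15 mm wide; open, the fingers measure 128 mm over their backs; the gripper's body (75 mm by 188 mm) begins 65 mm behind the grasp point.
Start: joints at [1.097, 0.259, 1.535, -0, 1.348, -0.203], TCP at [0.147, 0.53, 0.219] pointing down, gripper open.
Joint ranges: [-3.14, 3.14], [-0.91, 2.08], [0.19, 2.58], [-1.22, 4.36], [0.22, 2.71], [-3.12, 3.12]. Speed limits (rad/s): [2.57, 2.57, 3.14, 3.14, 3.14, 3.14].

### API

Orientations are given as [roll, pitch, yaw] about the fixed x, y, z axes, in that order (R = Rz(yaw) Ry(pitch) Rx(roll)).
In Python, from workcell import env, optics gives the robot as it stands.
- The arm moves only by the tool move_arm, never from a script. Its argument "moves" is text: rows parted by semicolons, each of 7 numbers parted by spaces: the opening, from -1 (shut) to 1 (fully open), so that 0 is half open, then the shift along the tool's x, y, z in units of 0.5 m (1.0 is 0.5 m), then the turn, a rotation vector about the tool's x, y, z in units of 30 degrees (1.0 is 30 degrees). A call has 1 to 5 rows; each row is the pose to reach, as a shift and turn from the pose commanded when the call began, along the tool's axes at that moment; what a row does not reach only later rows make up. A row lasts 1/12 s, in which the tool goes at most 41.7 mm and 7.16 degrees, less where a joint would pass 70% of its speed; a pose out of reach is approached as far as the arm can. A call with a number of a shift or a turn outside -1 to 1 is refused whole. A call with a gripper value outside its range is refused whole. The fingers move at their own pace and stop on an object; the grip force is fixed at half the most. Time passes only in rows, so rows that repeat a pose let the fingers close. It gives the time, the measured TCP pose, the force, the opening and the grip force at its end, in the units of the state.
- env.read_state(): the state, without advancing time (a new reading comes with each control period).
- optics.read_camera(name): name is "side" or "top"; returns a dict with "color" (420x560x3 uint8, red, green, blue), "fx", "fy", "cx", "cy" (pixels), "R" (3x3) and "t" (3): a world point X has camera coordinates R X + t. Camera axes: x right, y down, z forward; pixel columns grow to the right and rows downward; lengths in m; the calibration is good to about 2 mm. A picture is of the moment at which its call begins. There is no depth.
- env.job_done(): hands the job in; it is judged then, once.
The state is a dict: "t": time; "joints": joint angles; "qvel": joint speeds; "tau": joint torques, N m; "position": TCP position; "orientation": TCP orientation; "force": force on the tool from outside, world axes, zero at the start; "ft_torque": the same for the moment, N m; "gripper_width": finger opening in m; "grasp_force": force on a finger pad.
Only numpy, scipy, OpenCV 4.12 (cv2) and the standard library are available. Lean on these libraries where they do the work, as an engineer would, in place of code of your own. Each camera call takes 0.05 s, during which the arm holds its last target. There are 200 camera calls.

### The job

Put the tea things away, each standing flat on the floor of the wooden holder made to fit it: the long tea box in the long tray, the box of sachets in the narrow tray, the square tea tin in the square tray and the sugar pourer in the round stand. Somebody has left the sachet box in the long tray, so it has to come out before the long tea box can go in. Keep everything upright, and leave the honey jar and the espresso cup where they stand.

Things in the scene. Friction and masses are not known exactly. Their poses are not given: they have to be found in the camera images.
- sachet_mid (a point): Small light carton of sachets, 92 mm (its x axis) by 48 mm (its y axis); the straight sides are 67 mm high, the pointed carton top rises to 88 mm: grasp it across the 48 mm, 40 to 55 mm above its underside. The point lies on its centre line, 40 mm above its underside; z is up. At the start it stands upright inside the long tray, lengthwise in it.
- infusion_mid (a point): Long light carton of tea bags, 63 mm (x) by 132 mm (y), 74 mm high, solid, flat top. The point is its centre, 37 mm above its underside; z is up. It stands on the worktop. Grasp it across the 63 mm.
- tin_mid (a point): Square green tea tin with a closed lid, 60 mm (x, 63 mm with the wire hinge on its +x side at the lid's foot) by 66 mm (y), 92 mm high; the lid is the top 13 mm. The point is its centre, 46 mm above its underside; z is up. It stands on the worktop. It may stand in its tray turned by any quarter turn.
- pourer_mid (a point): Slim round white glass sugar pourer, 52 mm in diameter, 167 mm high in all: straight glass up to 115 mm, then a tapering cap up to 141 mm, then a 10 mm spout tube. The point is on its axis, 83 mm above its underside; z is up. It stands on the worktop. Grasp it round the upper glass, about 105 to 110 mm above its underside, so that the tube stays clear of the gripper.
- long_tray_floor (a point): Long open tray of light wood, 80 mm (x) by 148 mm (y) inside, walls 6 mm thick, rims 28 mm above the worktop, with a finger scoop 10 mm deep in the middle of two opposite walls. Inside it has a thin grey felt lining. Its point lies on the inner floor, at the centre, 5 mm above the worktop. It is fixed. Place of the long tea box, 132 mm along the tray's y; holds the sachet box at the start.
- narrow_tray_floor (a point): Short narrow open tray of light wood, 108 mm (x) by 64 mm (y) inside, walls 6 mm thick, rims 28 mm above the worktop, with a finger scoop 10 mm deep in the middle of two opposite walls. Inside it has a thin grey felt lining. Its point lies on the inner floor, at the centre, 5 mm above the worktop. It is fixed. Place of the sachet box, 92 mm along the tray's x.
- square_tray_floor (a point): Square open tray of light wood, 82 by 82 mm inside, walls 6 mm thick, rims 28 mm above the worktop, with a finger scoop 10 mm deep in the middle of two opposite walls. Inside it has a thin grey felt lining. Its point lies on the inner floor, at the centre, 5 mm above the worktop. It is fixed. Place of the tea tin.
- round_stand_floor (a point): Round open wooden stand, 70 mm inside diameter, 83 mm outside, rim 28 mm above the worktop. Inside it has a thin grey felt lining. Its point lies on the inner floor, at the centre, 5 mm above the worktop. It is fixed. Place of the sugar pourer.
- honey_mid (a point): Round honey jar with a metal lid, 71 mm in diameter, 110 mm high, standing among the tea things; the point is its centre. Leave it where it is.
- cup_mid (a point): Small patterned white espresso cup, 60 mm in diameter, 52 mm high, handle towards its -y; the point is the centre of the cup's round body, 26 mm above the worktop. Leave it where it is.
Not all that is in view belongs to the job. Leave any green look-alike of the part that bears pourer_mid alone.

How it is judged:
By the outcome, as a careful person would: the job done as asked, in the order asked, and still so for the second after the job is handed in, with the robot touching nothing.
It also fails if it takes over 120 s, if anything falls off the work surface, if the arm or the gripper's body presses on something with over 40 N, if the wrist force passes 120 N, or if a joint passes its speed limit or range.

## Working session

There is one attempt and no reset: what is moved stays moved. The work goes in short steps, Python scripts to look and compute and a tool call to move; the robot and the scene stay as the last step left them, time stands still between calls to the robot, and variables do not carry over. Pictures are saved under pics/ and viewed, at most 14 in all, crops included, and the job is handed in when it is done.

Besides the shell and the picture viewer there is one more tool, called as name(argument=value, ...) on one line, values as JSON. move_arm: Moves the arm, as the interface text tells. Its arguments: {"type":"object","properties":{"moves":{"type":"string"}},"required":["moves"]}

```bash
mkdir -p pics; ls
python3 - <<'E'
from workcell import env, optics
import cv2, numpy as np
print(env.read_state(), env.grasp_offset)
for n in("top","side"):
    c=optics.read_camera(n); print(n,c["fx"],c["fy"],c["cx"],c["cy"],c["R"],c["t"], -np.array(c["R"]).T@c["t"])
    cv2.imwrite(f"pics/{n}0.png",cv2.resize(c["color"][:,:,::-1],(784,588),interpolation=cv2.INTER_CUBIC))
E
```

```text
pics
{'t': 0.0, 'joints': array([ 1.09720825e+00,  2.59312669e-01,  1.53608122e+00,  5.10276086e-06,
        1.34800654e+00, -2.02803148e-01]), 'qvel': array([ 5.41681343e-04,  9.01405776e-04, -3.72678764e-04,  5.29874954e-07,
        5.58477423e-04,  2.16954769e-03]), 'tau': array([-7.93808085e-04, -4.37304640e+01, -2.83999640e+01,  7.16637913e-02,
        4.09085525e-02, -1.47726255e-04]), 'position': array([0.14683917, 0.5294647 , 0.21783479]), 'orientation': array([-3.13982293e+00, -3.68987558e-04,  2.87080627e+00]), 'force': array([ 0.24189146,  0.40420941, -0.05713684]), 'ft_torque': array([ 0.01411355,  0.00374126, -0.02042762]), 'grasp_force': 0.0, 'gripper_width': 0.0929041875317875} 0.0188
top 448.72813488631766 448.72813488631766 275.729701472291 206.30834598884823 [[ 0.0118389  -0.99973583  0.01970036]
 [-0.99760463 -0.01315191 -0.06791197]
 [ 0.06815313 -0.01884917 -0.9974968 ]] [-0.08419368  0.51258598  1.24490956] [ 0.42751042 -0.05396444  1.27826267]
side 531.5493182859916 531.5493182859916 276.0677324620146 207.89803340182712 [[ 0.99955415 -0.0276161  -0.01135147]
 [-0.02344259 -0.49039997 -0.87118214]
 [ 0.01849189  0.87105983 -0.49082872]] [-0.52948756  0.06104841  1.52040744] [ 0.50256741 -1.30905008  0.79343345]
```

View pics/top0.png

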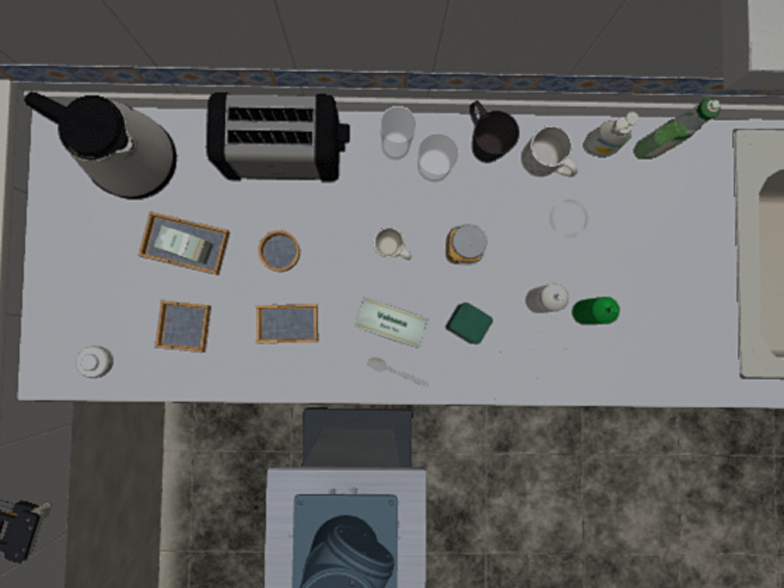

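View pics/side0.png

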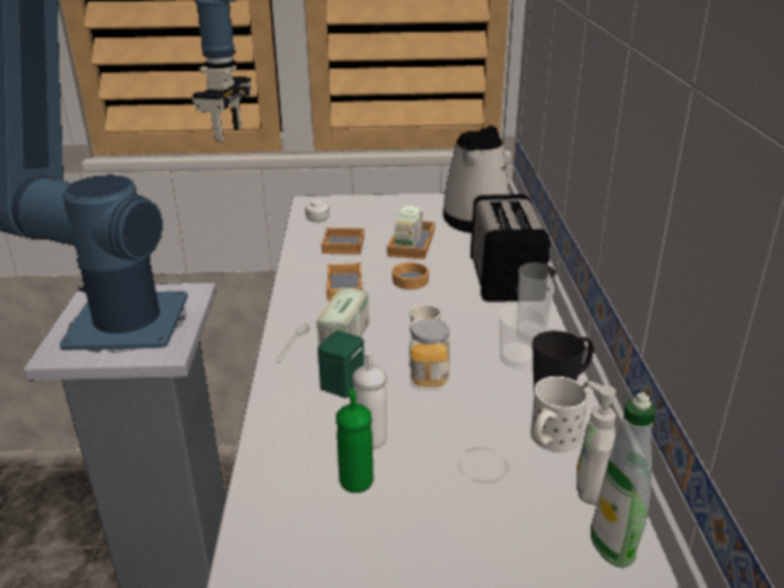

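Two similar pourers stand side by side in the top view. The white one is at (548,297) and the green look-alike at (597,310). The white one fits the description. The white pot at (94,362) is too squat to be a pourer. I'll confirm with enlarged crops.

Run:
```python
from workcell import env, optics
import cv2, numpy as np, pickle
cs={n:optics.read_camera(n) for n in("top","side")}
pickle.dump(cs,open("cams0.pkl","wb"))
im=cs["top"]["color"][:,:,::-1]
def crop(im,x0,y0,w,h,s,f): cv2.imwrite(f,cv2.resize(im[y0:y0+h,x0:x0+w],None,fx=s,fy=s,interpolation=cv2.INTER_CUBIC))
crop(im,90,145,155,115,5,"pics/tl.png")
crop(im,245,145,205,140,3.9,"pics/tr.png")
crop(cs["side"]["color"][:,:,::-1],185,130,160,225,2.6,"pics/s1.png")
```

```text
(no output)
```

View pics/tl.png

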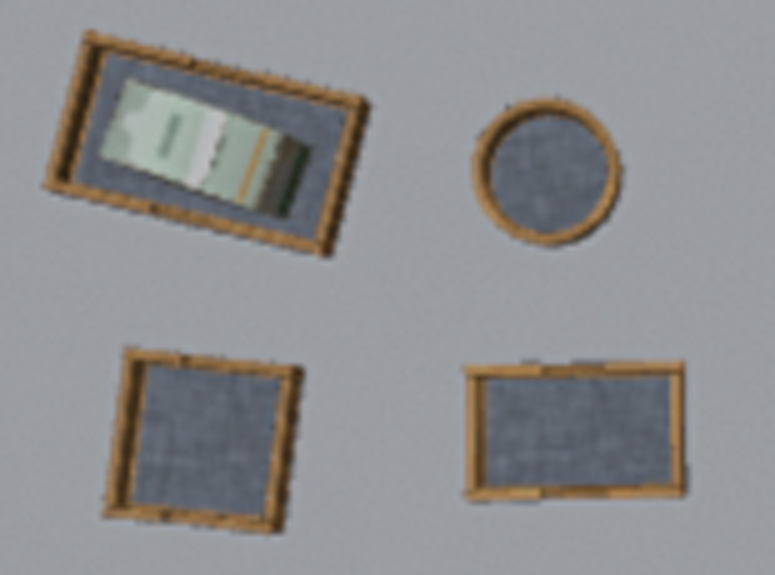

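View pics/tr.png

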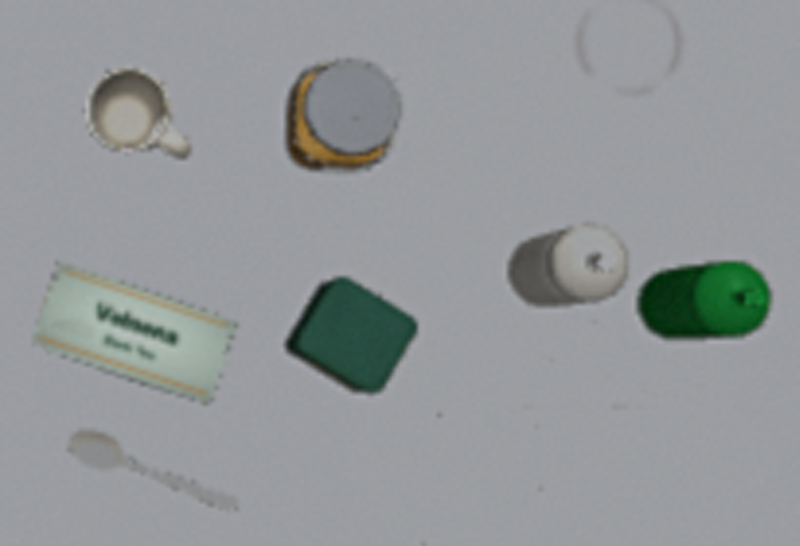

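View pics/s1.png

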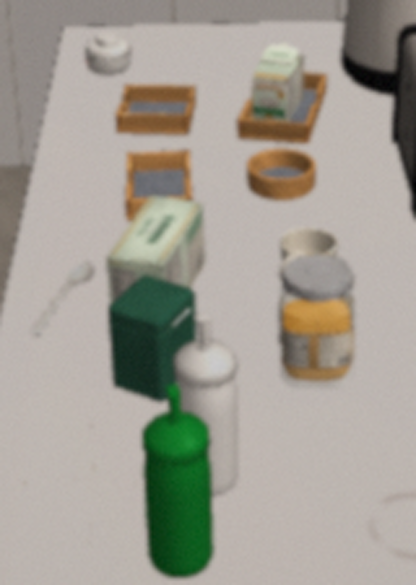

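The white pourer is at (590,262) in the right-hand top crop, with its spout visible. The green one is at (735,298), so white is right. The tin is at (350,335) and the infusion box at (137,333), next to the honey jar and cup. The sachet box is at (205,150) in the left-hand crop, lengthwise in the long tray, with its ridge running across it. I'll fit models to the silhouettes.

```bash
cat > h.py <<'E'
import cv2, numpy as np, pickle
from scipy.optimize import minimize
S=4
def proj(c,P):
    q=np.asarray(P)@np.array(c["R"]).T+c["t"]; return np.c_[c["fx"]*q[:,0]/q[:,2]+c["cx"],c["fy"]*q[:,1]/q[:,2]+c["cy"]]
def ray(c,u,v,z):
    R=np.array(c["R"]);o=-R.T@c["t"];d=R.T@[(u-c["cx"])/c["fx"],(v-c["cy"])/c["fy"],1];return o+d*(z-o[2])/d[2]
def box(a,b,z0,z1): return np.array([[i*a/2,j*b/2,z] for i in(-1,1) for j in(-1,1) for z in(z0,z1)])
def cyl(levels):
    t=np.linspace(0,2*np.pi,40,endpoint=False)
    return np.vstack([np.c_[r*np.cos(t),r*np.sin(t),0*t+z] for r,z in levels])
def hull(c,M,p):
    x,y,w=p; Rz=np.array([[np.cos(w),-np.sin(w),0],[np.sin(w),np.cos(w),0],[0,0,1]])
    uv=proj(c,M@Rz.T+[x,y,0]); return cv2.convexHull(((uv+.5)*S).astype(np.float32))
def render(c,M,p):
    m=np.zeros((420*S,560*S),np.uint8)
    cv2.fillConvexPoly(m,np.round(hull(c,M,p)*16).astype(np.int32),255,shift=4)
    return cv2.resize(m,(560,420),interpolation=cv2.INTER_AREA)/255.
def fit(c,M,mask,p0,yaw=True):
    mask=mask.astype(float)
    f=lambda q:np.abs(render(c,M,[q[0],q[1],q[2]*10 if yaw else 0])-mask).sum()/mask.sum()
    best=None
    for dw in ((0,-.15,.15) if yaw else (0,)):
        q0=np.array([p0[0],p0[1],(p0[2]+dw)/10]); s=np.vstack([q0,q0+[.01,0,0],q0+[0,.01,0],q0+[0,0,.01]])
        r=minimize(f,q0,method="Nelder-Mead",options=dict(initial_simplex=s,xatol=1e-5,fatol=1e-4))
        if best is None or r.fun<best.fun: best=r
    return [round(best.x[0],4),round(best.x[1],4),round(best.x[2]*10,3),round(best.fun,3)]
def sachet(z0=0.): return np.vstack([box(.092,.048,z0,z0+.067),[[0,.024,z0+.088],[0,-.024,z0+.088]]])
def comp(mask,u,v,close=2):
    m=cv2.morphologyEx(mask.astype(np.uint8),cv2.MORPH_CLOSE,np.ones((close,close)))
    n,l=cv2.connectedComponents(m); k=l[int(v)-4:int(v)+5,int(u)-4:int(u)+5]; k=np.bincount(k[k>0]).argmax()
    m=(l==k).astype(np.uint8); cs,_=cv2.findContours(m,cv2.RETR_EXTERNAL,cv2.CHAIN_APPROX_NONE)
    return cv2.drawContours(m,cs,-1,1,-1)
E
python3 - <<'E'
from h import *
cs=pickle.load(open("cams0.pkl","rb")); c=cs["top"]; im=c["color"].astype(int)
bg=cv2.medianBlur(c["color"],91).astype(int)
d=np.abs(im-bg).max(2)
ch=im-im.mean(2,keepdims=True); chb=bg-bg.mean(2,keepdims=True)
fg=(d>22)|(np.abs(ch-chb).max(2)>9)
tl=lambda x,y:(90+x/5,145+y/5); tr=lambda x,y:(245+x/3.9,145+y/3.9)
T={"long":(box(.092,.160,0,.028),tl(205,145),1.35),"narrow":(box(.120,.076,0,.028),tl(575,430),1.57),
"square":(box(.094,.094,0,.028),tl(205,440),-.1),"round":(cyl([(.0415,0),(.0415,.028)]),tl(547,170),0),
"infusion":(box(.063,.132,0,.074),tr(137,333),-.25),"tin":(box(.060,.066,0,.092),tr(352,335),-.5),
"pourer":(cyl([(.026,0),(.026,.115)]),tr(570,265),0),"honey":(cyl([(.0355,0),(.0355,.110)]),tr(340,115),0),"green":(cyl([(.026,0),(.026,.115)]),tr(705,300),0)}
res={};vis=c["color"][:,:,::-1].copy(); vis=cv2.resize(vis,None,fx=2,fy=2)
for n,(M,uv,w) in T.items():
    m=comp(fg,*uv); p0=list(ray(c,*uv,M[:,2].max()/2)[:2])+[w]
    if n=="infusion": p0[2]=np.nan
    best=None
    for w0 in ([w] if n in("round","pourer","honey","green") else [-.3,0,.3,.6,1.0,1.3,1.6,1.9]):
        r=fit(c,M,m,[p0[0],p0[1],w0],yaw=n not in("round","pourer","honey","green"))
        if best is None or r[3]<best[3]: best=r
    res[n]=best; print(n,m.sum(),best)
    cv2.polylines(vis,[np.round(hull(c,M,best[:3])/2).astype(int)],True,(0,0,255),1)
# sachet
L=res["long"]; ins=render(c,box(.08,.148,.005,.006),L[:3])>.5
ins2=cv2.erode(ins.astype(np.uint8),np.ones((3,3)))>0
sm=ins2&((im[:,:,1]>=im[:,:,2]-2)|(im.sum(2)<180))
m=comp(sm,*tl(205,150),3); M=sachet(.005); best=min((fit(c,M,m,list(ray(c,*tl(215,150),.04)[:2])+[L[2]+1.57+k]) for k in(-.2,0,.2)),key=lambda r:r[3]); res["sachet"]=best; print("sachet",m.sum(),best)
cv2.polylines(vis,[np.round(hull(c,M,best[:3])/2).astype(int)],True,(0,0,255),1)
pickle.dump(res,open("res.pkl","wb"))
cv2.imwrite("pics/fit.png",cv2.resize(vis[270:580,170:900],(800,340)))
E
```

```text
long 2014 [np.float64(0.5982), np.float64(0.3277), np.float64(-0.222), np.float64(0.023)]
narrow 1233 [np.float64(0.4398), np.float64(0.1172), np.float64(-1.533), np.float64(0.029)]
square 1278 [np.float64(0.4319), np.float64(0.3246), np.float64(-0.093), np.float64(0.028)]
round 732 [np.float64(0.5853), np.float64(0.137), np.float64(0.052), np.float64(0.034)]
infusion 986 [np.float64(0.4434), np.float64(-0.0889), np.float64(-0.309), np.float64(0.194)]
tin 687 [np.float64(0.4443), np.float64(-0.2405), np.float64(-0.521), np.float64(0.055)]
pourer 327 [np.float64(0.493), np.float64(-0.3905), np.float64(0.022), np.float64(0.695)]
honey 729 [np.float64(0.5962), np.float64(-0.2304), np.float64(0.042), np.float64(0.125)]
green 605 [np.float64(0.4709), np.float64(-0.4872), np.float64(-0.033), np.float64(0.055)]
sachet 851 [np.float64(0.5928), np.float64(0.323), np.float64(1.207), np.float64(0.22)]
```

View pics/fit.png

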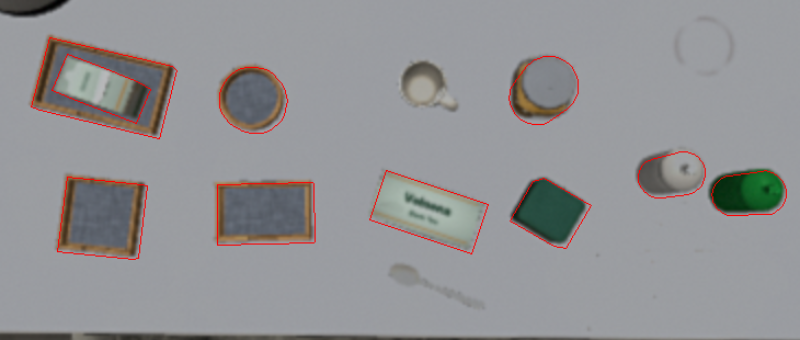

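The overlays sit near the objects, but the hulls look about 1–2 px too far right. The infusion box and pourer masks are also incomplete. I'll check the masks against the hulls and overlay the fits on the side view.

Run:
```python
from h import *
cs=pickle.load(open("cams0.pkl","rb")); c=cs["top"]; res=pickle.load(open("res.pkl","rb"))
rgb=cv2.bilateralFilter(c["color"],5,25,2); im=rgb.astype(int)
bg=cv2.medianBlur(c["color"],91).astype(int); d=np.abs(im-bg).max(2); ch=(im-bg)-(im-bg).mean(2,keepdims=True)
tl=lambda x,y:(90+x/5,145+y/5); tr=lambda x,y:(245+x/3.9,145+y/3.9)
B=lambda m:(np.where(m.any(0))[0][[0,-1]],np.where(m.any(1))[0][[0,-1]])
cy=lambda r,h:cyl([(r,0),(r,h)])
T={"long":(box(.092,.160,0,.028),tl(205,145)),"narrow":(box(.120,.076,0,.028),tl(575,430)),"square":(box(.094,.094,0,.028),tl(205,440)),"round":(cy(.0415,.028),tl(547,170)),
"infusion":(box(.063,.132,0,.074),tr(137,333)),"tin":(box(.060,.066,0,.092),tr(352,335)),"pourer":(np.vstack([cy(.026,.115),cyl([(.012,.141),(.005,.167)])]),tr(570,265)),"honey":(cy(.0355,.110),tr(340,115)),"cup":(cy(.03,.052),tr(128,110))}
vis=[cv2.resize(cs[k]["color"][:,:,::-1],None,fx=3,fy=3,interpolation=cv2.INTER_CUBIC) for k in("top","side")]
def draw(M,p,col=(0,0,255)):
    for v,k in zip(vis,("top","side")): cv2.polylines(v,[np.round(hull(cs[k],M,p)*3/4).astype(int)],True,col,1)
for n,(M,uv) in T.items():
    th={"infusion":(14,5),"pourer":(11,5),"cup":(14,6)}.get(n,(28,14))
    fg=(d>th[0])|(np.abs(ch).max(2)>th[1])
    try: m=comp(fg,*uv,5 if n in("infusion","pourer","cup") else 2)
    except Exception as e: print(n,e); continue
    m=cv2.morphologyEx(m,cv2.MORPH_OPEN,np.ones((3,3)))
    yaw=n not in("round","pourer","honey","cup")
    p=res.get(n) or list(ray(c,*uv,.026)[:2])+[0]
    r=fit(c,M,m,p[:3],yaw); print(n,[float(v) for v in r],B(m),B(render(c,M,r[:3])>.5)); res[n]=r; draw(M,r[:3])
draw(sachet(.005),res["sachet"][:3],(255,0,255))
pickle.dump(res,open("res.pkl","wb"))
a=vis[0][420:870,270:1350]; b=vis[1][390:1050,550:1000]
cv2.imwrite("pics/fit2.png",cv2.resize(a,(800,333),interpolation=cv2.INTER_AREA)); cv2.imwrite("pics/fit2s.png",cv2.resize(b,None,fx=.9,fy=.9,interpolation=cv2.INTER_AREA))
```

```text
h.py:21: RuntimeWarning: divide by zero encountered in scalar divide
  f=lambda q:np.abs(render(c,M,[q[0],q[1],q[2]*10 if yaw else 0])-mask).sum()/mask.sum()
  np.max(np.abs(fsim[0] - fsim[1:])) <= fatol):
Traceback (most recent call last):
IndexError: index 0 is out of bounds for axis 0 with size 0
```

Run:
```python
from h import *
cs=pickle.load(open("cams0.pkl","rb")); c=cs["top"]; res=pickle.load(open("res.pkl","rb"))
im=cv2.bilateralFilter(c["color"],5,25,2).astype(int)
bg=cv2.medianBlur(c["color"],91).astype(int); d=np.abs(im-bg).max(2); ch=(im-bg)-(im-bg).mean(2,keepdims=True)
tl=lambda x,y:(90+x/5,145+y/5); tr=lambda x,y:(245+x/3.9,145+y/3.9)
def B(m): j,i=np.where(m); return [int(v) for v in(i.min(),i.max(),j.min(),j.max())] if len(i) else None
def comp2(fg,u,v,R):
    m=cv2.morphologyEx(fg.astype(np.uint8),cv2.MORPH_CLOSE,np.ones((3,3))); cc=cv2.findContours(m,cv2.RETR_EXTERNAL,cv2.CHAIN_APPROX_NONE)[0]
    cc=[k for k in cc if np.hypot(*(k.reshape(-1,2).mean(0)-[u,v]))<R]
    return cv2.drawContours(np.zeros_like(m),[max(cc,key=cv2.contourArea)],-1,1,-1)
cy=lambda r,h:cyl([(r,0),(r,h)])
T={"long":(box(.092,.160,0,.028),tl(205,145)),"narrow":(box(.120,.076,0,.028),tl(575,430)),"square":(box(.094,.094,0,.028),tl(205,440)),"round":(cy(.0415,.028),tl(547,170)),
"infusion":(box(.063,.132,0,.074),tr(137,333)),"tin":(box(.060,.066,0,.092),tr(352,335)),"pourer":(np.vstack([cy(.026,.115),cyl([(.012,.141),(.005,.167)])]),tr(570,265)),"honey":(cy(.0355,.110),tr(340,115)),"cup":(cy(.03,.052),tr(128,110))}
vis=[cv2.resize(cs[k]["color"][:,:,::-1],None,fx=3,fy=3,interpolation=cv2.INTER_CUBIC) for k in("top","side")]
def draw(M,p,col=(0,0,255)):
    for v,k in zip(vis,("top","side")): cv2.polylines(v,[np.round(hull(cs[k],M,p)*3/4).astype(int)],True,col,1)
for n,(M,uv) in T.items():
    th={"infusion":(14,5),"pourer":(11,5),"cup":(14,6)}.get(n,(28,14))
    m=comp2((d>th[0])|(np.abs(ch).max(2)>th[1]),*uv,14)
    yaw=n not in("round","pourer","honey","cup")
    p=res.get(n) or list(ray(c,*uv,.026)[:2])+[0]
    r=fit(c,M,m,p[:3],yaw); print(n,[float(v) for v in r],m.sum(),B(m),B(render(c,M,r[:3])>.5)); res[n]=r; draw(M,r[:3])
draw(sachet(.005),res["sachet"][:3],(255,0,255))
pickle.dump(res,open("res.pkl","wb"))
a=vis[0][420:870,270:1350]; b=vis[1][390:1050,550:1000]
cv2.imwrite("pics/fit2.png",cv2.resize(a,(800,333),interpolation=cv2.INTER_AREA)); cv2.imwrite("pics/fit2s.png",cv2.resize(b,None,fx=.9,fy=.9,interpolation=cv2.INTER_AREA))
```

```text
long [0.601, 0.3304, -0.222, 0.024] 2009 [98, 164, 151, 196] [98, 164, 151, 196]
narrow [0.4429, 0.1201, -1.538, 0.029] 1228 [183, 227, 217, 245] [183, 227, 217, 245]
square [0.4348, 0.3274, -0.094, 0.028] 1272 [110, 150, 214, 251] [110, 150, 214, 251]
round [0.588, 0.1399, 0.042, 0.042] 720 [184, 214, 164, 194] [184, 214, 164, 194]Traceback (most recent call last):
  File "<stdin>", line 19, in <module>
  File "<stdin>", line 10, in comp2
ValueError: max() iterable argument is empty
```

```bash
cat > seg.py <<'E'
from h import *
cy=lambda r,h:cyl([(r,0),(r,h)])
POUR=np.vstack([cy(.026,.115),cyl([(.012,.141),(.005,.167)])])
def maps(c):
    im=cv2.bilateralFilter(c["color"],5,25,2).astype(int); bg=cv2.medianBlur(c["color"],91).astype(int)
    return np.abs(im-bg).max(2), np.abs((im-bg)-(im-bg).mean(2,keepdims=True)).max(2)
def measure(c,M,p0,yaw=True,TH=((28,14),(22,10),(20,6),(18,8),(14,5),(12,99),(16,99),(10,99),(14,8))):
    d,ch=maps(c); u,v=proj(c,[[p0[0],p0[1],M[:,2].max()/2]])[0]; A=render(c,M,p0).sum(); best=None
    for a,b in TH:
        m=cv2.morphologyEx(((d>a)|(ch>b)).astype(np.uint8),cv2.MORPH_CLOSE,np.ones((3,3)))
        cc=[k for k in cv2.findContours(m,cv2.RETR_EXTERNAL,cv2.CHAIN_APPROX_NONE)[0] if np.hypot(*(k.reshape(-1,2).mean(0)-[u,v]))<16 and .6<cv2.contourArea(k)/A<1.5]
        if not cc: continue
        m=cv2.drawContours(np.zeros_like(m),[max(cc,key=cv2.contourArea)],-1,1,-1); r=fit(c,M,m,p0,yaw)
        if best is None or r[3]<best[3]: best=r
    return best and [float(v) for v in best]
E
python3 - <<'E'
from seg import *
cs=pickle.load(open("cams0.pkl","rb")); c=cs["top"]; res=pickle.load(open("res.pkl","rb"))
tr=lambda x,y:(245+x/3.9,145+y/3.9)
T={"infusion":(box(.063,.132,0,.074),1),"tin":(box(.060,.066,0,.092),1),"pourer":(POUR,0),"honey":(cy(.0355,.110),0),"cup":(cy(.03,.052),0)}
res["cup"]=list(ray(c,*tr(128,110),.026)[:2])+[0]
# sachet via odd kernels
im=c["color"].astype(int); L=res["long"]
ins2=cv2.erode((render(c,box(.08,.148,.005,.006),L[:3])>.5).astype(np.uint8),np.ones((3,3)))>0
p=proj(c,[[.597,.326,.05]])[0]
for t in(-2,-5,2):
    m=(ins2&((im[:,:,1]>=im[:,:,2]+t)|(im.sum(2)<180))).astype(np.uint8)
    m=cv2.morphologyEx(cv2.morphologyEx(m,cv2.MORPH_OPEN,np.ones((3,3))),cv2.MORPH_CLOSE,np.ones((5,5)))
    cc=max(cv2.findContours(m,cv2.RETR_EXTERNAL,cv2.CHAIN_APPROX_NONE)[0],key=cv2.contourArea)
    m=cv2.drawContours(np.zeros_like(m),[cc],-1,1,-1); r=fit(c,sachet(.005),m,[.597,.326,1.25]); print("sachet",m.sum(),[float(v) for v in r]); res["sachet"]=r if t==-2 or r[3]<res["sachet"][3] else res["sachet"]
vis=[cv2.resize(cs[k]["color"][:,:,::-1],None,fx=3,fy=3,interpolation=cv2.INTER_CUBIC) for k in("top","side")]
def draw(M,p):
    for v,k in zip(vis,("top","side")): cv2.polylines(v,[np.round(hull(cs[k],M,p)*3/4).astype(int)],True,(0,0,255),1)
for n,(M,y) in T.items():
    r=measure(c,M,res[n][:3],y); print(n,r)
    if r: res[n]=r
    draw(M,res[n][:3])
for n,M in(("long",box(.092,.16,0,.028)),("narrow",box(.12,.076,0,.028)),("square",box(.094,.094,0,.028)),("round",cy(.0415,.028)),("sachet",sachet(.005))): draw(M,res[n][:3])
pickle.dump(res,open("res.pkl","wb"))
a=vis[0][420:870,270:1350]; b=vis[1][390:1050,550:1000]
V=np.zeros((600,800,3),np.uint8); V[:333]=cv2.resize(a,(800,333),interpolation=cv2.INTER_AREA)
cv2.imwrite("pics/fit2.png",V[:333]); cv2.imwrite("pics/fit2s.png",cv2.resize(b,None,fx=.9,fy=.9,interpolation=cv2.INTER_AREA))
E
```

```text
sachet 762 [0.5933, 0.3226, 1.223, 0.167]
sachet 810 [0.5938, 0.3227, 1.228, 0.168]
sachet 655 [0.5939, 0.3226, 1.211, 0.151]
infusion [0.4463, -0.0858, -0.315, 0.079]
tin [0.4467, -0.2381, -0.528, 0.054]
pourer [0.4957, -0.3877, 0.038, 0.31]
honey [0.5986, -0.228, 0.06, 0.119]
cup [0.605, -0.0822, 0.012, 0.227]
```

View pics/fit2.png

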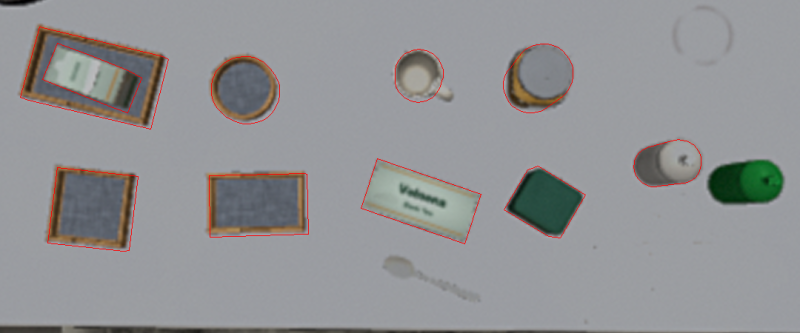

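View pics/fit2s.png

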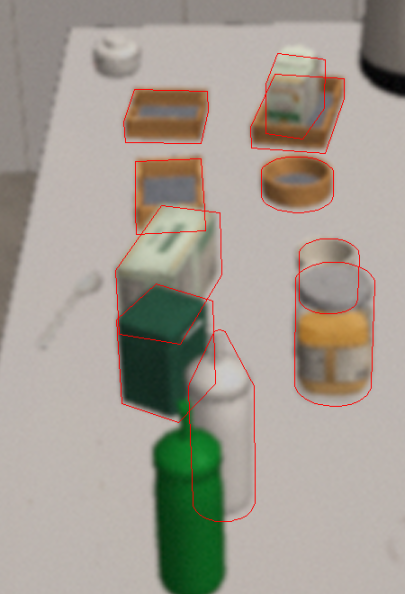

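The top overlay matches the trays, tin, infusion box, honey jar, cup and sachet box to about 1 px. In the side overlay the remaining shift is only about 1 px, or 2–3 mm in +x, for the tin and pourer. That's good enough to start, so I'll plan the first approach with a small helper and check clearance to the toaster and kettle.

```bash
cat > plan.py <<'E'
import numpy as np, sys
from scipy.spatial.transform import Rotation as Ro
from workcell import env
def rows(wps,step=.038,dang=7.0,pose=None):
    """wps: (x,y,z,yaw,grip,[step]) -> calls of <=5 rows; starts from measured pose"""
    s=env.read_state(); P=np.array(s["position"]); R=Ro.from_euler("xyz",s["orientation"])
    if pose: P=np.array(pose[:3]); R=Ro.from_euler("xyz",[np.pi,0,pose[3]])
    for w in wps:
        T=np.array(w[:3]); Q=Ro.from_euler("xyz",[np.pi,0,w[3]]); st=w[5] if len(w)>5 else step
        rv=(R.inv()*Q).as_rotvec(); n=max(1,int(np.ceil(max(np.linalg.norm(T-P)/st,np.degrees(np.linalg.norm(rv))/dang))))
        k=0
        while k<n:
            m=min(5 if n-k>5 or n-k<=5 else 5,n-k,4); P0=P+(T-P)*k/n; R0=R*Ro.from_rotvec(rv*k/n); out=[]
            for j in range(1,m+1):
                d=R0.inv().apply((T-P)*j/n)/.5; a=np.degrees((R0.inv()*R*Ro.from_rotvec(rv*(k+j)/n)).as_rotvec())/30
                out.append(f"{w[4]:g} "+" ".join(f"{v+0:.3f}" for v in [*d,*a]))
            k+=m
            if k==n: out.append(out[-1])
            print("; ".join(out))
        P,R=T,Q; print("-- at",w)
E
python3 - <<'E'
from plan import *; from h import *
c=pickle.load(open("cams0.pkl","rb"))["top"]
for u,v in((222,178),(338,180),(174,165),(140,197)): print(ray(c,u/1.4,v/1.4,0).round(3))
rows([(.4,.43,.22,2.0,1),(.594,.3226,.16,1.22,1)])
E
```

```text
[0.739 0.262 0.   ]
[0.738 0.024 0.   ]
[0.764 0.36  0.   ]
[0.696 0.427 0.   ]
1 -0.068 -0.007 -0.000 -0.000 0.000 0.208; 1 -0.135 -0.014 -0.001 -0.001 0.000 0.416; 1 -0.203 -0.021 -0.001 -0.001 0.000 0.624; 1 -0.270 -0.028 -0.002 -0.001 0.000 0.832
1 -0.064 0.022 -0.000 -0.000 0.000 0.208; 1 -0.129 0.044 -0.001 -0.001 0.000 0.416; 1 -0.193 0.066 -0.001 -0.001 0.000 0.624; 1 -0.257 0.088 -0.002 -0.001 0.000 0.832; 1 -0.257 0.088 -0.002 -0.001 0.000 0.832
-- at (0.4, 0.43, 0.22, 2.0, 1)
1 -0.051 0.038 0.017 0.000 -0.000 0.213; 1 -0.102 0.075 0.034 0.000 -0.000 0.426; 1 -0.153 0.113 0.051 0.000 -0.000 0.638; 1 -0.204 0.151 0.069 0.000 -0.000 0.851
1 -0.030 0.056 0.017 0.000 -0.000 0.213; 1 -0.060 0.112 0.034 0.000 -0.000 0.426; 1 -0.089 0.168 0.051 0.000 -0.000 0.638; 1 -0.089 0.168 0.051 0.000 -0.000 0.638
-- at (0.594, 0.3226, 0.16, 1.22, 1)
```

move_arm(moves="1 -0.068 -0.007 0 0 0 0.208; 1 -0.135 -0.014 0 0 0 0.416; 1 -0.203 -0.021 0 0 0 0.624; 1 -0.270 -0.028 0 0 0 0.832")

```text
t: 0.53
position: [0.2744, 0.4797, 0.2185]
orientation: [-3.141, 0.0, 2.431]
force: [0.3, 0.4, -0.2]
gripper_width: 0.0928
grasp_force: 0.0
```

move_arm(moves="1 -0.064 0.022 0 0 0 0.208; 1 -0.129 0.044 0 0 0 0.416; 1 -0.193 0.066 0 0 0 0.624; 1 -0.257 0.088 0 0 0 0.832; 1 -0.257 0.088 0 0 0 0.832")

```text
t: 0.95
position: [0.4054, 0.4278, 0.2181]
orientation: [3.14, 0.002, 1.989]
force: [0.9, 0.5, -0.7]
gripper_width: 0.093
grasp_force: 0.0
```

move_arm(moves="1 -0.051 0.038 0.017 0 0 0.213; 1 -0.102 0.075 0.034 0 0 0.426; 1 -0.153 0.113 0.051 0 0 0.638; 1 -0.204 0.151 0.069 0 0 0.851")

```text
t: 1.28
position: [0.5115, 0.3685, 0.1838]
orientation: [-3.141, -0.0, 1.55]
force: [-0.1, 1.1, 0.1]
gripper_width: 0.0928
grasp_force: 0.0
```

move_arm(moves="1 -0.030 0.056 0.017 0 0 0.213; 1 -0.060 0.112 0.034 0 0 0.426; 1 -0.089 0.168 0.051 0 0 0.638; 1 -0.089 0.168 0.051 0 0 0.638; 1 -0.089 0.168 0.051 0 0 0.638")

```text
t: 1.7
position: [0.5944, 0.3219, 0.157]
orientation: [-3.139, 0.002, 1.219]
force: [-1.0, 0.4, 0.5]
gripper_width: 0.0929
grasp_force: 0.0
```

Run:
```python
from plan import *; from workcell import optics; import cv2
s=env.read_state(); print(s["t"],s["position"],s["orientation"],s["joints"],s["gripper_width"])
im=optics.read_camera("side")["color"][:,:,::-1]
cv2.imwrite("pics/a1.png",cv2.resize(im[90:230,190:390],None,fx=3,fy=3,interpolation=cv2.INTER_CUBIC))
rows([(.594,.3226,.036,1.22,1,.03),(.594,.3226,.036,1.22,-1)])
```

```text
1.7 [0.59443203 0.32190994 0.15701444] [-3.13938493e+00  1.54111595e-03  1.21880597e+00] [3.31568352e-01 5.26435759e-01 1.28476589e+00 2.05201436e-04
 1.33307603e+00 6.83511815e-01] 0.09285599810056894
1 -0.000 0.000 0.049 -0.001 0.000 0.000; 1 -0.000 0.001 0.097 -0.001 0.001 0.001; 1 -0.000 0.001 0.146 -0.002 0.001 0.001; 1 -0.000 0.001 0.195 -0.003 0.001 0.001
1 -0.000 0.000 0.049 -0.001 0.000 0.000; 1 -0.000 0.000 0.049 -0.001 0.000 0.000
-- at (0.594, 0.3226, 0.036, 1.22, 1, 0.03)
-1 0.000 0.000 0.000 0.000 0.000 0.000; -1 0.000 0.000 0.000 0.000 0.000 0.000
-- at (0.594, 0.3226, 0.036, 1.22, -1)
```

View pics/a1.png

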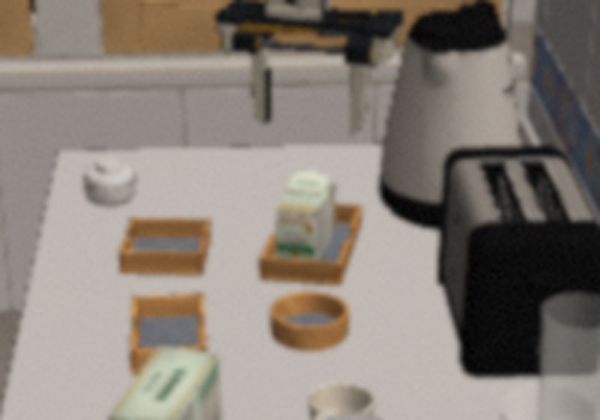

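The fingers, at (262,100) and (356,110), straddle the sachet box at (305,210). I'm descending with clearance to the kettle and toaster.

move_arm(moves="1 0 0 0.049 0 0 0; 1 0 0.001 0.098 0 0 0; 1 0 0.001 0.147 0 0 0; 1 0 0.001 0.196 0 0 0; 1 0 0.001 0.24 0 0 0")

```text
t: 2.17
position: [0.5927, 0.3245, 0.0382]
orientation: [-3.141, -0.0, 1.224]
force: [0.3, 0.2, 0.1]
gripper_width: 0.0929
grasp_force: 0.0
```

move_arm(moves="-1 0 0 0 0 0 0; -1 0 0 0 0 0 0; -1 0 0 0 0 0 0; -1 0 0 0 0 0 0; -1 0 0 0 0 0 0")

```text
t: 2.58
position: [0.5956, 0.3237, 0.0409]
orientation: [3.139, -0.002, 1.221]
force: [-0.3, -0.6, 0.8]
gripper_width: 0.0642
grasp_force: 0.0
```

move_arm(moves="-1 0 0 0 0 0 0; -1 0 0 0 0 0 0; -1 0 0 0 0 0 0; -1 0 0 0 0 0 0; -1 0 0 0 0 0 0")

```text
t: 3.0
position: [0.5948, 0.3231, 0.0395]
orientation: [3.141, -0.001, 1.22]
force: [-2.0, -0.0, 5.6]
gripper_width: 0.0481
grasp_force: 29.9
```

Run:
```python
from plan import *
p=(.5948,.3231,.0395,1.22)
rows([(.5948,.3231,.13,1.22,-1,.025),(.4429,.1201,.13,1.604,-1,.025),(.4429,.1201,.041,1.604,-1,.02)],pose=p)
```

```text
-1 0.000 0.000 -0.045 0.000 0.000 0.000; -1 0.000 0.000 -0.090 0.000 0.000 0.000; -1 0.000 0.000 -0.136 0.000 0.000 0.000; -1 0.000 0.000 -0.181 0.000 0.000 0.000; -1 0.000 0.000 -0.181 0.000 0.000 0.000
-- at (0.5948, 0.3231, 0.13, 1.22, -1, 0.025)
-1 -0.044 -0.013 -0.000 -0.000 0.000 -0.067; -1 -0.088 -0.027 -0.000 -0.000 0.000 -0.133; -1 -0.132 -0.040 -0.000 -0.000 0.000 -0.200; -1 -0.177 -0.053 -0.000 -0.000 0.000 -0.267
-1 -0.042 -0.019 -0.000 -0.000 0.000 -0.067; -1 -0.084 -0.039 -0.000 -0.000 0.000 -0.133; -1 -0.126 -0.058 -0.000 -0.000 0.000 -0.200; -1 -0.168 -0.077 -0.000 -0.000 0.000 -0.267
-1 -0.039 -0.025 -0.000 -0.000 0.000 -0.067; -1 -0.078 -0.050 -0.000 -0.000 0.000 -0.133; -1 -0.116 -0.075 -0.000 -0.000 0.000 -0.200; -1 -0.116 -0.075 -0.000 -0.000 0.000 -0.200
-- at (0.4429, 0.1201, 0.13, 1.604, -1, 0.025)
-1 0.000 -0.000 0.036 0.000 0.000 0.000; -1 0.000 -0.000 0.071 0.000 0.000 0.000; -1 0.000 -0.000 0.107 0.000 0.000 0.000; -1 0.000 -0.000 0.142 0.000 0.000 0.000
-1 0.000 -0.000 0.036 0.000 0.000 0.000; -1 0.000 -0.000 0.036 0.000 0.000 0.000
-- at (0.4429, 0.1201, 0.041, 1.604, -1, 0.02)
```

move_arm(moves="-1 0 0 -0.045 0 0 0; -1 0 0 -0.09 0 0 0; -1 0 0 -0.136 0 0 0; -1 0 0 -0.181 0 0 0; -1 0 0 -0.181 0 0 0")

```text
t: 3.42
position: [0.5973, 0.3238, 0.1343]
orientation: [3.135, -0.005, 1.22]
force: [0.8, 1.0, 1.0]
gripper_width: 0.0481
grasp_force: 29.9
```

move_arm(moves="-1 -0.044 -0.013 0 0 0 -0.067; -1 -0.088 -0.027 0 0 0 -0.133; -1 -0.132 -0.040 0 0 0 -0.200; -1 -0.177 -0.053 0 0 0 -0.267")

```text
t: 3.75
position: [0.5379, 0.248, 0.1277]
orientation: [-3.14, 0.001, 1.362]
force: [0.5, -1.7, -0.6]
gripper_width: 0.0482
grasp_force: 29.9
```

move_arm(moves="-1 -0.042 -0.019 0 0 0 -0.067; -1 -0.084 -0.039 0 0 0 -0.133; -1 -0.126 -0.058 0 0 0 -0.200; -1 -0.168 -0.077 0 0 0 -0.267")

```text
t: 4.08
position: [0.4826, 0.1739, 0.128]
orientation: [-3.14, 0.0, 1.501]
force: [0.2, 0.3, 0.3]
gripper_width: 0.0482
grasp_force: 29.9
```

move_arm(moves="-1 -0.039 -0.025 0 0 0 -0.067; -1 -0.078 -0.050 0 0 0 -0.133; -1 -0.116 -0.075 0 0 0 -0.200; -1 -0.116 -0.075 0 0 0 -0.200; -1 -0.116 -0.075 0 0 0 -0.200")

```text
t: 4.5
position: [0.4418, 0.1191, 0.1286]
orientation: [-3.141, -0.0, 1.602]
force: [0.5, -0.7, -0.8]
gripper_width: 0.048
grasp_force: 29.9
```

Run:
```python
from plan import *; from workcell import optics; import cv2, pickle; from h import *
s=env.read_state(); print(s["t"],s["position"],s["orientation"],s["gripper_width"])
c=optics.read_camera("side"); im=np.ascontiguousarray(c["color"][:,:,::-1]); res=pickle.load(open("res.pkl","rb"))
v=cv2.resize(im,None,fx=3,fy=3,interpolation=cv2.INTER_CUBIC)
def dr(M,p,col): cv2.polylines(v,[np.round(hull(c,M,p)*3/4).astype(int)],True,col,1)
z=s["position"][2]+.0188-.0533
dr(box(.12,.076,0,.028),res["narrow"][:3],(0,0,255)); dr(sachet(z),[*s["position"][:2],s["orientation"][2]],(255,0,255))
cv2.imwrite("pics/a2.png",v[270:720,550:1150])
```

```text
4.5 [0.4417844  0.11913364 0.12860205] [-3.14087508e+00 -1.23225777e-04  1.60170951e+00] 0.047965200207726995
```

View pics/a2.png

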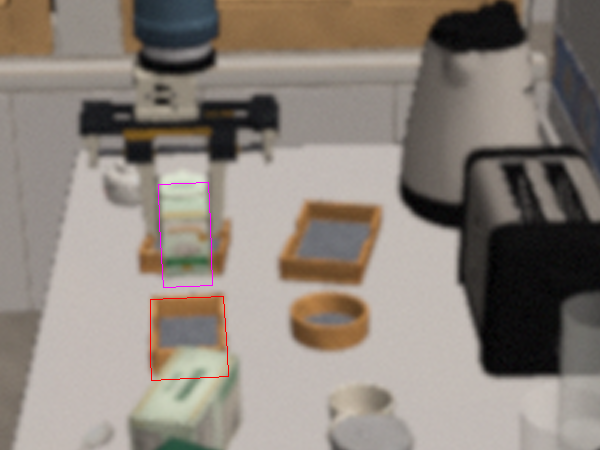

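The sachet box is held upright over the narrow tray. It sits slightly higher in the image than predicted, so it may be offset along its length. I'll check this against the ridge in the first top image.

Run:
```python
from h import *
c=pickle.load(open("cams0.pkl","rb"))["top"]
f=lambda x,y,z: ray(c,90+(x+.5)/5-.5,145+(y+.5)/5-.5,z)
a=np.array([np.cos(1.22),np.sin(1.22)])
for n,q,off in(("ridge",f(208,143,.093),0),("far",f(117,118,.072),.046),("near foot",f(298,182,.005),-.046),("near eave",f(277,168,.072),-.046)):
    e=q[:2]-np.array([.5948,.3231]); print(n,q.round(4),"centre offset along",(e@a-off).round(4),"across",(e@[-a[1],a[0]]).round(4))
```

```text
ridge [0.5912 0.3069 0.093 ] centre offset along -0.0164 across -0.0022
far [0.6069 0.3624 0.072 ] centre offset along -0.0049 across 0.0021
near foot [0.5818 0.2822 0.005 ] centre offset along 0.0031 across -0.0019
near eave [0.5811 0.276  0.072 ] centre offset along -0.003 across -0.0033
```

move_arm(moves="-1 0.002 0 0.036 0 0 0; -1 0.002 0 0.072 0 0 0; -1 0.002 0 0.107 0 0 0; -1 0.002 0 0.143 0 0 0; -1 0.002 0 0.163 0 0 0")

```text
t: 4.97
position: [0.4422, 0.1215, 0.0456]
orientation: [-3.14, -0.0, 1.604]
force: [-0.6, -0.4, -0.2]
gripper_width: 0.0476
grasp_force: 29.9
```

move_arm(moves="-1 0 0 0 0 0 0; -1 0 0 0.005 0 0 0; -1 0 0 0.01 0 0 0; -1 0 0 0.01 0 0 0")

```text
t: 5.3
position: [0.443, 0.121, 0.0429]
orientation: [3.141, -0.0, 1.604]
force: [-0.6, 0.7, -0.5]
gripper_width: 0.0483
grasp_force: 29.9
```

Run:
```python
from plan import *; from workcell import optics; import cv2
s=env.read_state(); print(s["t"],s["position"],s["force"])
c=optics.read_camera("side")["color"][:,:,::-1]
cv2.imwrite("pics/a3.png",cv2.resize(c[120:230,200:300],None,fx=5,fy=5,interpolation=cv2.INTER_CUBIC))
```

```text
5.3 [0.44300231 0.12099875 0.04285802] [-0.63718504  0.73395562 -0.49134715]
```

View pics/a3.png

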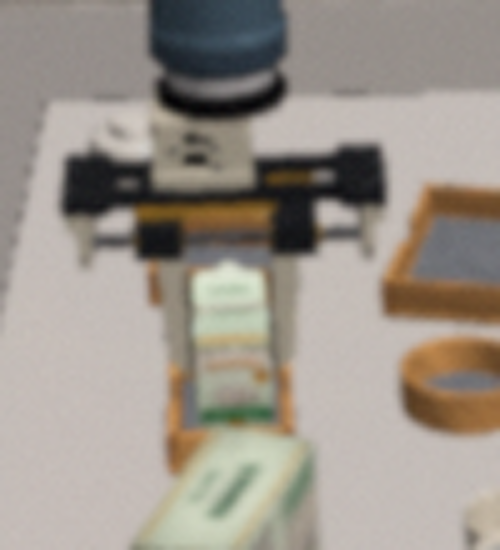

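Run:
```python
from h import *
c=pickle.load(open("cams0.pkl","rb"))["side"]
f=lambda x,y,z: ray(c,200+(x+.5)/5-.5,120+(y+.5)/5-.5,z).round(4)
print(f(237,422,.008), f(237,422,.005), "rim near-left outer corner expected",)
print("tray left corner",f(172,432,.028),f(172,470,0.0), "far rim",f(160,268,.028))
r=pickle.load(open("res.pkl","rb"))["narrow"]; b=box(.12,.076,0,.028); print(((proj(c,b@np.array([[np.cos(r[2]),-np.sin(r[2]),0],[np.sin(r[2]),np.cos(r[2]),0],[0,0,1]]).T+[r[0],r[1],0])-[200,120])*5).round(0).tolist())
```

```text
[0.4441 0.1133 0.008 ] [0.4439 0.1188 0.005 ] rim near-left outer corner expected
tray left corner [0.4074 0.0667 0.028 ] [0.4058 0.0703 0.    ] far rim [0.3901 0.2914 0.028 ]
[[167.0, 385.0], [165.0, 346.0], [287.0, 380.0], [286.0, 341.0], [166.0, 480.0], [164.0, 439.0], [294.0, 475.0], [293.0, 434.0]]
```

Run:
```python
from h import *
c=pickle.load(open("cams0.pkl","rb"))["side"]
P=lambda p:((proj(c,[p])[0]-[200,120])*5+2).round(0).tolist()
for dy in(-.005,0,.005,.010,.015): print(dy,"eave near",P([.443,.121+dy-.046,.0755]),"ridge",P([.443,.121+dy,.0965]),"far eave",P([.443,.121+dy+.046,.0755]),"near foot",P([.443,.121+dy-.046,.0085]),"band",P([.443,.121+dy-.046,.0205]))
im=cv2.imread("pics/a3.png"); print([(y,im[y,228:242].mean(0).astype(int).tolist()) for y in range(250,440,6)])
```

```text
-0.005 eave near [229.0, 357.0] ridge [230.0, 290.0] far eave [233.0, 288.0] near foot [234.0, 456.0] band [233.0, 439.0]
0 eave near [229.0, 353.0] ridge [230.0, 286.0] far eave [233.0, 284.0] near foot [234.0, 452.0] band [233.0, 435.0]
0.005 eave near [230.0, 349.0] ridge [230.0, 282.0] far eave [233.0, 280.0] near foot [234.0, 448.0] band [233.0, 431.0]
0.01 eave near [230.0, 345.0] ridge [230.0, 279.0] far eave [233.0, 277.0] near foot [234.0, 444.0] band [233.0, 427.0]
0.015 eave near [230.0, 341.0] ridge [230.0, 275.0] far eave [233.0, 273.0] near foot [234.0, 440.0] band [234.0, 423.0]
[(250, [107, 106, 109]), (256, [125, 121, 121]), (262, [157, 161, 160]), (268, [193, 207, 204]), (274, [208, 225, 219]), (280, [204, 224, 215]), (286, [184, 207, 193]), (292, [181, 205, 190]), (298, [192, 212, 203]), (304, [180, 199, 194]), (310, [163, 183, 176]), (316, [172, 195, 182]), (322, [180, 203, 191]), (328, [175, 199, 191]), (334, [148, 184, 191]), (340, [129, 170, 188]), (346, [141, 168, 175]), (352, [152, 167, 176]), (358, [143, 162, 180]), (364, [125, 150, 171]), (370, [139, 159, 168]), (376, [154, 170, 171]), (382, [152, 166, 168]), (388, [142, 154, 161]), (394, [132, 142, 153]), (400, [119, 131, 140]), (406, [95, 116, 106]), (412, [69, 101, 69]), (418, [55, 95, 80]), (424, [83, 119, 129]), (430, [136, 162, 163]), (436, [164, 186, 181])]
```

Run:
```python
from h import *; from workcell import optics
c=optics.read_camera("top"); v=cv2.resize(np.ascontiguousarray(c["color"][:,:,::-1]),None,fx=8,fy=8,interpolation=cv2.INTER_CUBIC)
u0,v0=165,200
raw=v[v0*8:(v0+65)*8,u0*8:(u0+48)*8].copy()
raw=v[v0*8:(v0+65)*8,(u0+5)*8:(u0+75)*8].copy()
cv2.imwrite("pics/a4.png",raw)
```

```text
(no output)
```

View pics/a4.png

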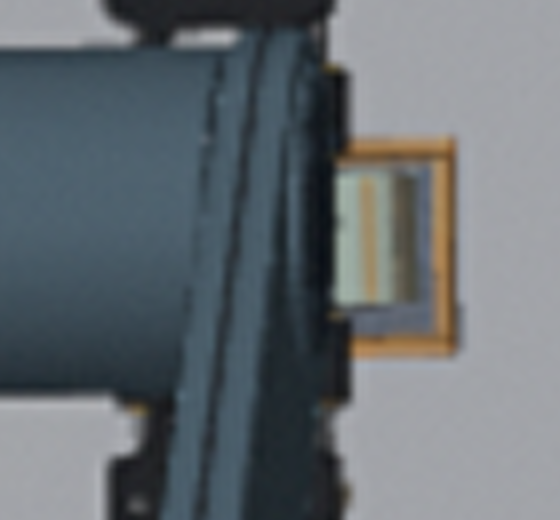

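Run:
```python
from h import *
c=pickle.load(open("cams0.pkl","rb"))["top"]
f=lambda x,y,z: ray(c,170+(x+.5)/8-.5,200+(y+.5)/8-.5,z).round(4)
print("box edges x at eave",f(385,170,.0755),f(385,303,.0755)); print("tray inner rim",f(400,160,.028),f(400,340,.028),"outer",f(400,138,.028),f(400,355,.028)); print("box foot near y",f(418,240,.0085),"eave",f(390,240,.0755),"inner wall foot",f(432,240,.005),"rim inner",f(438,240,.028))
```

```text
box edges x at eave [0.4688 0.0781 0.0755] [0.4244 0.0772 0.0755]
tray inner rim [0.4739 0.0782 0.028 ] [0.4116 0.0769 0.028 ] outer [0.4816 0.0783 0.028 ] [0.4064 0.0768 0.028 ]
box foot near y [0.4465 0.0733 0.0085] eave [0.4454 0.0759 0.0755] inner wall foot [0.4466 0.0687 0.005 ] rim inner [0.4463 0.0645 0.028 ]
```

The top view shows the sachet box inside the narrow tray with its near end about 6 mm off the wall. It sits about 3 mm too far in +x, so I'll correct that and lower until contact.

move_arm(moves="-1 0 -0.006 0 0 0 0; -1 0 -0.006 0.004 0 0 0; -1 0 -0.006 0.007 0 0 0; -1 0 -0.006 0.007 0 0 0")

```text
t: 5.73
position: [0.4394, 0.1206, 0.0395]
orientation: [3.141, 0.0, 1.604]
force: [-1.9, -0.9, 3.6]
gripper_width: 0.0478
grasp_force: 29.9
```

move_arm(moves="-1 0 0 0.002 0 0 0; -1 0 0 0.004 0 0 0; -1 0 0 0.004 0 0 0")

```text
t: 5.98
position: [0.4394, 0.1206, 0.0394]
orientation: [3.141, 0.0, 1.604]
force: [-8.9, -1.2, 26.6]
gripper_width: 0.0484
grasp_force: 29.9
```

move_arm(moves="-1 0 0 -0.004 0 0 0; 1 0 0 -0.004 0 0 0; 1 0 0 -0.004 0 0 0; 1 0 0 -0.004 0 0 0; 1 0 0 -0.004 0 0 0")

```text
t: 6.4
position: [0.4392, 0.1206, 0.0388]
orientation: [-3.141, 0.0, 1.604]
force: [0.2, 0.7, 0.8]
gripper_width: 0.0701
grasp_force: 0.0
```

move_arm(moves="1 0 0 0 0 0 0; 1 0 0 0 0 0 0; 1 0 0 -0.03 0 0 0; 1 0 0 -0.06 0 0 0; 1 0 0 -0.12 0 0 0")

```text
t: 6.82
position: [0.4371, 0.1205, 0.0974]
orientation: [-3.135, -0.0, 1.604]
force: [0.4, -0.0, -0.3]
gripper_width: 0.0929
grasp_force: 0.0
```

move_arm(moves="1 0 0 -0.07 0 0 0; 1 0 0 -0.12 0 0 0; 1 0 0 -0.12 0 0 0")

```text
t: 7.07
position: [0.4428, 0.1208, 0.1642]
orientation: [3.132, 0.0, 1.604]
force: [0.2, 0.9, 0.1]
gripper_width: 0.093
grasp_force: 0.0
```

Run:
```python
from plan import *
s=env.read_state(); print(s["position"],s["orientation"],s["gripper_width"])
rows([(.4463,-.0858,.15,1.256,1),(.4463,-.0858,.034,1.256,1,.03)])
```

```text
[0.44282367 0.12078207 0.16415534] [3.13200707e+00 7.12232708e-05 1.60434545e+00] 0.09298030244543425
1 -0.069 -0.001 0.005 0.003 -0.001 0.111; 1 -0.138 -0.002 0.009 0.006 -0.001 0.222; 1 -0.207 -0.004 0.014 0.009 -0.002 0.333; 1 -0.275 -0.005 0.019 0.012 -0.002 0.444
1 -0.067 0.015 0.005 0.003 -0.001 0.111; 1 -0.135 0.029 0.009 0.006 -0.001 0.222; 1 -0.135 0.029 0.009 0.006 -0.001 0.222
-- at (0.4463, -0.0858, 0.15, 1.256, 1)
1 0.000 -0.000 0.058 0.000 0.000 0.000; 1 0.000 -0.000 0.116 0.000 0.000 0.000; 1 0.000 -0.000 0.174 0.000 0.000 0.000; 1 0.000 -0.000 0.232 0.000 0.000 0.000; 1 0.000 -0.000 0.232 0.000 0.000 0.000
-- at (0.4463, -0.0858, 0.034, 1.256, 1, 0.03)
```

move_arm(moves="1 -0.069 0 0.005 0 0 0.111; 1 -0.138 0 0.009 0 0 0.222; 1 -0.207 0 0.014 0 0 0.333; 1 -0.275 0 0.019 0 0 0.444")

```text
t: 7.4
position: [0.4434, -0.0179, 0.1489]
orientation: [-3.141, 0.0, 1.37]
force: [0.3, 0.6, 0.5]
gripper_width: 0.0932
grasp_force: 0.0
```

move_arm(moves="1 -0.067 0.015 0.005 0 0 0.111; 1 -0.135 0.029 0.009 0 0 0.222; 1 -0.135 0.029 0.009 0 0 0.222; 1 -0.135 0.029 0.009 0 0 0.222; 1 -0.135 0.029 0.009 0 0 0.222")

```text
t: 7.82
position: [0.4443, -0.0854, 0.1444]
orientation: [-3.14, -0.001, 1.255]
force: [-1.3, -0.8, 0.4]
gripper_width: 0.0933
grasp_force: 0.0
```

Run:
```python
from seg import *; from plan import *; from workcell import optics
s=env.read_state(); print(s["position"],s["orientation"])
c=optics.read_camera("top"); res=pickle.load(open("res.pkl","rb"))
# sachet now: seen in the narrow tray; bright/dark blob inside
n=res["narrow"]; ins=cv2.erode((render(c,box(.108,.064,.005,.006),n[:3])>.5).astype(np.uint8),np.ones((3,3)))>0
im=c["color"].astype(int); m=(ins&((im[:,:,1]>=im[:,:,2])|(im.sum(2)<180))).astype(np.uint8)
m=cv2.morphologyEx(cv2.morphologyEx(m,cv2.MORPH_OPEN,np.ones((3,3))),cv2.MORPH_CLOSE,np.ones((5,5)))
k=max(cv2.findContours(m,cv2.RETR_EXTERNAL,cv2.CHAIN_APPROX_NONE)[0],key=cv2.contourArea)
m=cv2.drawContours(np.zeros_like(m),[k],-1,1,-1); print("sachet",fit(c,sachet(.005),m,[.442,.121,1.6]))
```

```text
[ 0.44426151 -0.08535698  0.14440467] [-3.13984579e+00 -6.86414538e-04  1.25506372e+00]
sachet [np.float64(0.4422), np.float64(0.1148), np.float64(1.599), np.float64(0.167)]
```

move_arm(moves="1 0 0.003 0.055 0 0 0; 1 0 0.003 0.11 0 0 0; 1 0 0.003 0.165 0 0 0; 1 0 0.003 0.22 0 0 0; 1 0 0.003 0.22 0 0 0")

```text
t: 8.28
position: [0.4428, -0.0831, 0.0312]
orientation: [-3.133, -0.001, 1.258]
force: [-1.3, -1.1, -0.1]
gripper_width: 0.0934
grasp_force: 0.0
```

move_arm(moves="-1 0 0 0 0 0 0; -1 0 0 0 0 0 0; -1 0 0 0 0 0 0; -1 0 0 0 0 0 0; -1 0 0 0 0 0 0")

```text
t: 8.7
position: [0.4468, -0.0864, 0.0364]
orientation: [3.14, 0.0, 1.256]
force: [-0.9, 1.1, 1.2]
gripper_width: 0.064
grasp_force: 0.6
```

move_arm(moves="-1 0 0 0 0 0 0; -1 0 0 0 0 0 0; -1 0 0 0 0 0 0")

```text
t: 8.95
position: [0.4468, -0.0864, 0.0363]
orientation: [3.14, 0.0, 1.255]
force: [-2.1, 1.2, 7.1]
gripper_width: 0.0629
grasp_force: 30.0
```

Run:
```python
from plan import *; from h import *
s=env.read_state(); p=s["position"]; print(p,s["orientation"])
L=pickle.load(open("res.pkl","rb"))["long"]; q=(p[0],p[1],p[2],1.256)
rows([(q[0],q[1],.15,1.256,-1,.025),(.50,.12,.16,1.3,-1,.028),(L[0],L[1],.15,L[2]+np.pi/2,-1,.028)],pose=q)
```

```text
[ 0.44676579 -0.08643886  0.03631373] [3.14011742e+00 2.87206162e-06 1.25547683e+00]
-1 -0.000 0.000 -0.045 0.000 0.000 0.000; -1 -0.000 0.000 -0.091 0.000 0.000 0.000; -1 -0.000 0.000 -0.136 0.000 0.000 0.000; -1 -0.000 0.000 -0.182 0.000 0.000 0.000
-1 -0.000 0.000 -0.045 0.000 0.000 0.000; -1 -0.000 0.000 -0.045 0.000 0.000 0.000
-- at (np.float64(0.44676578767898084), np.float64(-0.08643886220830925), 0.15, 1.256, -1, 0.025)
-1 0.053 -0.003 -0.003 -0.000 0.000 -0.011; -1 0.106 -0.007 -0.005 -0.000 0.000 -0.021; -1 0.160 -0.010 -0.008 -0.000 0.000 -0.032; -1 0.213 -0.013 -0.010 -0.000 0.000 -0.042
-1 0.053 -0.002 -0.003 -0.000 0.000 -0.011; -1 0.107 -0.004 -0.005 -0.000 0.000 -0.021; -1 0.160 -0.006 -0.008 -0.000 0.000 -0.032; -1 0.213 -0.009 -0.010 -0.000 0.000 -0.042; -1 0.213 -0.009 -0.010 -0.000 0.000 -0.042
-- at (0.5, 0.12, 0.16, 1.3, -1, 0.028)
-1 0.050 0.009 0.002 -0.000 0.000 -0.010; -1 0.101 0.017 0.004 -0.000 0.000 -0.021; -1 0.151 0.026 0.007 -0.000 0.000 -0.031; -1 0.201 0.035 0.009 -0.000 0.000 -0.041
-1 0.050 0.010 0.002 0.000 0.000 -0.010; -1 0.100 0.020 0.004 0.000 0.000 -0.021; -1 0.150 0.029 0.007 0.000 0.000 -0.031; -1 0.200 0.039 0.009 0.000 0.000 -0.041
-1 0.050 0.011 0.002 0.000 0.000 -0.010; -1 0.050 0.011 0.002 0.000 0.000 -0.010
-- at (np.float64(0.5982), np.float64(0.3277), 0.15, np.float64(1.3487963267948966), -1, 0.028)
```

move_arm(moves="-1 0 0 -0.045 0 0 0; -1 0 0 -0.091 0 0 0; -1 0 0 -0.136 0 0 0; -1 0 0 -0.182 0 0 0; -1 0 0 -0.227 0 0 0")

```text
t: 9.37
position: [0.4461, -0.0864, 0.1501]
orientation: [3.141, 0.0, 1.255]
force: [1.3, -0.1, -1.3]
gripper_width: 0.063
grasp_force: 30.0
```

move_arm(moves="-1 0.053 -0.003 -0.003 0 0 -0.011; -1 0.106 -0.007 -0.005 0 0 -0.021; -1 0.160 -0.010 -0.008 0 0 -0.032; -1 0.213 -0.013 -0.010 0 0 -0.042")

```text
t: 9.7
position: [0.4734, 0.0178, 0.1544]
orientation: [3.14, -0.0, 1.277]
force: [-0.6, 0.3, -1.1]
gripper_width: 0.0629
grasp_force: 30.0
```

move_arm(moves="-1 0.053 -0.002 -0.003 0 0 -0.011; -1 0.107 -0.004 -0.005 0 0 -0.021; -1 0.160 -0.006 -0.008 0 0 -0.032; -1 0.213 -0.009 -0.010 0 0 -0.042; -1 0.213 -0.009 -0.010 0 0 -0.042")

```text
t: 10.12
position: [0.5005, 0.124, 0.1592]
orientation: [3.14, -0.003, 1.302]
force: [-0.6, -0.7, -1.8]
gripper_width: 0.0634
grasp_force: 30.0
```

move_arm(moves="-1 0.050 0.009 0.002 0 0 -0.010; -1 0.101 0.017 0.004 0 0 -0.021; -1 0.151 0.026 0.007 0 0 -0.031; -1 0.201 0.035 0.009 0 0 -0.041")

```text
t: 10.45
position: [0.5437, 0.2127, 0.1542]
orientation: [3.142, 0.0, 1.321]
force: [0.3, 0.3, -1.3]
gripper_width: 0.0631
grasp_force: 30.0
```

move_arm(moves="-1 0.050 0.010 0.002 0 0 -0.010; -1 0.100 0.020 0.004 0 0 -0.021; -1 0.150 0.029 0.007 0 0 -0.031; -1 0.200 0.039 0.009 0 0 -0.041; -1 0.256 0.054 0.01 0 0 -0.051")

```text
t: 10.87
position: [0.6012, 0.3297, 0.149]
orientation: [-3.141, 0.001, 1.347]
force: [0.4, 0.2, -1.3]
gripper_width: 0.0632
grasp_force: 30.0
```

move_arm(moves="-1 0 0 0 0 0 0; -1 0 0 0 0 0 0; -1 0 0 0 0 0 0")

```text
t: 11.12
position: [0.6008, 0.3287, 0.1487]
orientation: [-3.141, 0.001, 1.348]
force: [-0.6, -0.5, -0.6]
gripper_width: 0.0632
grasp_force: 30.0
```

Run:
```python
from plan import *; from h import *
r=pickle.load(open("res.pkl","rb")); r.update(long=[.601,.3304,-.222],narrow=[.4429,.1201,-1.538],square=[.4348,.3274,-.094],round=[.588,.1399,0]); pickle.dump(r,open("res.pkl","wb"))
s=env.read_state(); p=s["position"]; print(p,s["orientation"])
L=r["long"]
rows([(L[0],L[1],.05,L[2]+np.pi/2,-1,.022)])
```

```text
[0.6008264  0.3286706  0.14871011] [-3.14069843e+00  1.23914483e-03  1.34751157e+00]
-1 0.001 -0.000 0.039 -0.000 0.000 -0.000; -1 0.001 -0.000 0.079 -0.001 0.001 -0.001; -1 0.002 -0.000 0.118 -0.001 0.001 -0.001; -1 0.003 -0.000 0.158 -0.001 0.002 -0.002
-1 0.001 -0.000 0.039 -0.000 0.000 -0.000; -1 0.001 -0.000 0.039 -0.000 0.000 -0.000
-- at (0.601, 0.3304, 0.05, 1.3487963267948966, -1, 0.022)
```

move_arm(moves="-1 0.001 0 0.039 0 0 0; -1 0.001 0 0.079 0 0 0; -1 0.002 0 0.118 0 0 0; -1 0.003 0 0.158 0 0 0")

```text
t: 11.45
position: [0.6014, 0.3295, 0.0701]
orientation: [3.141, 0.0, 1.346]
force: [-0.3, -1.0, -1.3]
gripper_width: 0.0636
grasp_force: 30.0
```

move_arm(moves="-1 0 0 0.02 0 0 0; -1 0 0 0.04 0 0 0; -1 0 0 0.04 0 0 0")

```text
t: 11.7
position: [0.6004, 0.3299, 0.0484]
orientation: [-3.139, 0.002, 1.347]
force: [-0.8, 0.4, -1.1]
gripper_width: 0.0631
grasp_force: 30.0
```

move_arm(moves="-1 0 0 0.004 0 0 0; -1 0 0 0.008 0 0 0; -1 0 0 0.012 0 0 0; -1 0 0 0.012 0 0 0")

```text
t: 12.03
position: [0.6018, 0.3313, 0.0447]
orientation: [3.141, -0.001, 1.348]
force: [-0.3, -1.0, -0.5]
gripper_width: 0.0633
grasp_force: 30.0
```

move_arm(moves="-1 0 0 0.003 0 0 0; -1 0 0 0.006 0 0 0; -1 0 0 0.006 0 0 0")

```text
t: 12.28
position: [0.6018, 0.3314, 0.0414]
orientation: [3.141, -0.0, 1.348]
force: [-0.6, -0.4, -0.1]
gripper_width: 0.0632
grasp_force: 30.0
```

Run:
```python
from h import *; from workcell import optics, env
print(env.read_state()["position"],env.read_state()["force"])
c=optics.read_camera("top"); r=pickle.load(open("res.pkl","rb")); v=cv2.resize(np.ascontiguousarray(c["color"][:,:,::-1]),None,fx=8,fy=8,interpolation=cv2.INTER_CUBIC)
cv2.imwrite("pics/a5.png",v[140*8:210*8,90*8:180*8])
```

```text
[0.60179504 0.33135019 0.04141491] [-0.60932641 -0.38688208 -0.08060465]
```

View pics/a5.png

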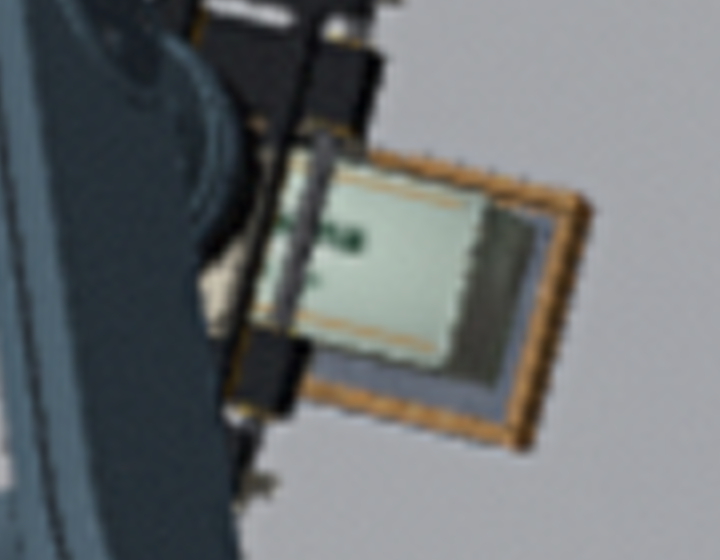

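The long box is inside the tray. Its near foot is around (515,300), the tray wall is about 8 mm beyond, and there's felt on both sides. I'll lower to contact and release.

move_arm(moves="-1 0 0 0.003 0 0 0; -1 0 0 0.003 0 0 0; 1 0 0 0.003 0 0 0; 1 0 0 0.003 0 0 0; 1 0 0 0.003 0 0 0")

```text
t: 12.75
position: [0.6015, 0.3311, 0.0396]
orientation: [-3.142, 0.0, 1.348]
force: [1.3, -0.4, 0.5]
gripper_width: 0.0787
grasp_force: 0.0
```

move_arm(moves="1 0 0 0 0 0 0; 1 0 0 0 0 0 0; 1 0 0 -0.04 0 0 0; 1 0 0 -0.10 0 0 0; 1 0 0 -0.16 0 0 0")

```text
t: 13.17
position: [0.6006, 0.3308, 0.119]
orientation: [-3.139, 0.002, 1.348]
force: [0.6, 0.0, -0.1]
gripper_width: 0.0927
grasp_force: 0.0
```

move_arm(moves="1 0 0 -0.07 0 0 0; 1 0 0 -0.07 0 0 0; 1 0 0 -0.07 0 0 0")

```text
t: 13.42
position: [0.6032, 0.3318, 0.1577]
orientation: [3.137, -0.003, 1.348]
force: [0.3, -0.3, -0.2]
gripper_width: 0.0935
grasp_force: 0.0
```

Run:
```python
from plan import *
s=env.read_state(); p=s["position"]; print(p,s["orientation"],s["joints"],s["gripper_width"])
psi=-.528+np.pi
rows([(.44,.12,.19,1.85,1),(.446,-.239,.16,psi,1),(.446,-.239,.034,psi,1,.032)],pose=(*p,s["orientation"][2]))
```

```text
[0.60318399 0.33178865 0.15771314] [ 3.13663078 -0.00319355  1.34769395] [3.41214173e-01 5.42611861e-01 1.25585672e+00 4.58238419e-05
 1.33722349e+00 5.64313998e-01] 0.09347676870556394
1 -0.061 -0.028 -0.008 0.000 0.000 -0.120; 1 -0.121 -0.056 -0.016 0.000 0.000 -0.240; 1 -0.182 -0.084 -0.024 0.000 0.000 -0.360; 1 -0.243 -0.112 -0.032 0.000 0.000 -0.480
1 -0.052 -0.042 -0.008 0.000 0.000 -0.120; 1 -0.104 -0.085 -0.016 0.000 0.000 -0.240; 1 -0.155 -0.127 -0.024 0.000 0.000 -0.360; 1 -0.207 -0.169 -0.032 0.000 0.000 -0.480; 1 -0.207 -0.169 -0.032 0.000 0.000 -0.480
-- at (0.44, 0.12, 0.19, 1.85, 1)
1 -0.069 -0.019 0.006 0.000 0.000 -0.146; 1 -0.139 -0.037 0.012 0.000 0.000 -0.292; 1 -0.208 -0.056 0.018 0.000 0.000 -0.438; 1 -0.277 -0.075 0.024 0.000 0.000 -0.583
1 -0.061 -0.039 0.006 -0.000 0.000 -0.146; 1 -0.121 -0.077 0.012 -0.000 0.000 -0.292; 1 -0.182 -0.116 0.018 -0.000 0.000 -0.438; 1 -0.242 -0.155 0.024 -0.000 0.000 -0.583
1 -0.046 -0.055 0.006 0.000 0.000 -0.146; 1 -0.092 -0.110 0.012 0.000 0.000 -0.292; 1 -0.092 -0.110 0.012 0.000 0.000 -0.292
-- at (0.446, -0.239, 0.16, 2.613592653589793, 1)
1 0.000 -0.000 0.063 0.000 0.000 0.000; 1 0.000 -0.000 0.126 0.000 0.000 0.000; 1 0.000 -0.000 0.189 0.000 0.000 0.000; 1 0.000 -0.000 0.252 0.000 0.000 0.000; 1 0.000 -0.000 0.252 0.000 0.000 0.000
-- at (0.446, -0.239, 0.034, 2.613592653589793, 1, 0.032)
```

move_arm(moves="1 -0.061 -0.028 -0.008 0 0 -0.12; 1 -0.121 -0.056 -0.016 0 0 -0.24; 1 -0.182 -0.084 -0.024 0 0 -0.36; 1 -0.243 -0.112 -0.032 0 0 -0.48")

```text
t: 13.75
position: [0.5178, 0.2239, 0.1686]
orientation: [-3.138, 0.001, 1.603]
force: [-0.3, -0.2, 1.0]
gripper_width: 0.0932
grasp_force: 0.0
```

move_arm(moves="1 -0.052 -0.042 -0.008 0 0 -0.12; 1 -0.104 -0.085 -0.016 0 0 -0.24; 1 -0.155 -0.127 -0.024 0 0 -0.36; 1 -0.207 -0.169 -0.032 0 0 -0.48")

```text
t: 14.08
position: [0.4362, 0.1182, 0.1852]
orientation: [-3.139, -0.001, 1.854]
force: [1.0, -0.4, 1.0]
gripper_width: 0.093
grasp_force: 0.0
```

move_arm(moves="1 -0.069 -0.019 0.006 0 0 -0.146; 1 -0.139 -0.037 0.012 0 0 -0.292; 1 -0.208 -0.056 0.018 0 0 -0.438; 1 -0.277 -0.075 0.024 0 0 -0.583")

```text
t: 14.42
position: [0.4393, -0.0254, 0.1734]
orientation: [-3.14, -0.002, 2.16]
force: [0.5, -0.7, -0.3]
gripper_width: 0.093
grasp_force: 0.0
```

move_arm(moves="1 -0.061 -0.039 0.006 0 0 -0.146; 1 -0.121 -0.077 0.012 0 0 -0.292; 1 -0.182 -0.116 0.018 0 0 -0.438; 1 -0.242 -0.155 0.024 0 0 -0.583")

```text
t: 14.75
position: [0.4416, -0.1692, 0.1611]
orientation: [-3.141, -0.003, 2.464]
force: [0.4, -0.2, 0.8]
gripper_width: 0.0926
grasp_force: 0.0
```

move_arm(moves="1 -0.046 -0.055 0.006 0 0 -0.146; 1 -0.092 -0.11 0.012 0 0 -0.292; 1 -0.092 -0.11 0.012 0 0 -0.292; 1 -0.092 -0.11 0.012 0 0 -0.292; 1 -0.092 -0.11 0.012 0 0 -0.292")

```text
t: 15.17
position: [0.443, -0.2387, 0.1553]
orientation: [3.141, -0.003, 2.612]
force: [0.2, 0.4, -0.2]
gripper_width: 0.0928
grasp_force: 0.0
```

Run:
```python
from plan import *; from seg import *; from workcell import optics
s=env.read_state(); p=s["position"]; print(p,s["orientation"],s["joints"])
c=optics.read_camera("top"); print("infusion",measure(c,np.vstack([box(.092,.16,0,.028),box(.063,.132,.005,.079)]),[.601,.330,-.222]))
psi=-.528+np.pi
rows([(.446,-.239,.034,psi,1,.032)],pose=(*p,s["orientation"][2]))
```

```text
[ 0.44301523 -0.23866491  0.15526334] [ 3.1405448  -0.00329028  2.61186953] [-7.16465410e-01  2.30989020e-01  1.73571100e+00  4.53232812e-04
  1.17832029e+00 -1.75771096e+00]
infusion [0.6008, 0.3299, -0.221, 0.032]
1 -0.001 0.001 0.061 -0.000 0.000 -0.001; 1 -0.003 0.001 0.121 -0.000 0.000 -0.002; 1 -0.004 0.002 0.182 -0.000 0.000 -0.002; 1 -0.005 0.002 0.243 -0.000 0.000 -0.003; 1 -0.005 0.002 0.243 -0.000 0.000 -0.003
-- at (0.446, -0.239, 0.034, 2.613592653589793, 1, 0.032)
```

move_arm(moves="1 -0.001 0.001 0.061 0 0 0; 1 -0.003 0.001 0.121 0 0 0; 1 -0.004 0.002 0.182 0 0 0; 1 -0.005 0.002 0.243 0 0 0; 1 -0.005 0.002 0.243 0 0 0")

```text
t: 15.63
position: [0.4434, -0.2355, 0.0304]
orientation: [3.14, -0.01, 2.615]
force: [-0.9, 0.6, -0.2]
gripper_width: 0.0931
grasp_force: 0.0
```

move_arm(moves="-1 0 0 0 0 0 0; -1 0 0 0 0 0 0; -1 0 0 0 0 0 0; -1 0 0 0 0 0 0; -1 0 0 0 0 0 0")

```text
t: 16.05
position: [0.4478, -0.2405, 0.0369]
orientation: [-3.142, 0.003, 2.614]
force: [2.1, 1.9, 5.7]
gripper_width: 0.0664
grasp_force: 30.0
```

move_arm(moves="-1 0 0 0 0 0 0; -1 0 0 0 0 0 0; -1 0 0 0 0 0 0")

```text
t: 16.3
position: [0.4478, -0.2405, 0.0369]
orientation: [3.142, 0.003, 2.613]
force: [0.8, 3.0, 7.6]
gripper_width: 0.0663
grasp_force: 30.0
```

Run:
```python
from plan import *
s=env.read_state(); p=s["position"]; print(p,s["orientation"])
q=(*p,s["orientation"][2]); e=-.094+np.pi
rows([(p[0],p[1],.165,q[3],-1,.026),(.41,.05,.175,2.8,-1,.03),(.4348,.3274,.16,e,-1,.03),(.4348,.3274,p[2]+.013,e,-1,.026)],pose=q)
```

```text
[ 0.44780225 -0.24049343  0.03688789] [3.14153541 0.00322779 2.61346757]
-1 0.000 0.000 -0.051 0.000 0.000 0.000; -1 0.000 0.000 -0.102 0.000 0.000 0.000; -1 0.000 0.000 -0.154 0.000 0.000 0.000; -1 0.000 0.000 -0.205 0.000 0.000 0.000
-1 0.000 0.000 -0.051 0.000 0.000 0.000; -1 0.000 0.000 -0.051 0.000 0.000 0.000
-- at (np.float64(0.44780225367652443), np.float64(-0.24049343347712107), 0.165, np.float64(2.6134675688045372), -1, 0.026)
-1 0.036 0.046 -0.002 0.000 0.000 -0.036; -1 0.072 0.093 -0.004 0.000 0.000 -0.071; -1 0.107 0.139 -0.006 0.000 0.000 -0.107; -1 0.143 0.185 -0.008 0.000 0.000 -0.143
-1 0.032 0.049 -0.002 -0.000 0.000 -0.036; -1 0.065 0.098 -0.004 -0.000 0.000 -0.071; -1 0.097 0.147 -0.006 -0.000 0.000 -0.107; -1 0.129 0.196 -0.008 -0.000 0.000 -0.143
-1 0.029 0.051 -0.002 -0.000 0.000 -0.036; -1 0.057 0.102 -0.004 -0.000 0.000 -0.071; -1 0.057 0.102 -0.004 -0.000 0.000 -0.071
-- at (0.41, 0.05, 0.175, 2.8, -1, 0.03)
-1 0.014 0.054 0.003 0.000 0.000 -0.047; -1 0.028 0.108 0.006 0.000 0.000 -0.095; -1 0.042 0.162 0.009 0.000 0.000 -0.142; -1 0.056 0.216 0.012 0.000 0.000 -0.189
-1 0.009 0.055 0.003 0.000 0.000 -0.047; -1 0.017 0.110 0.006 0.000 0.000 -0.095; -1 0.026 0.165 0.009 0.000 0.000 -0.142; -1 0.034 0.220 0.012 -0.000 0.000 -0.189
-1 0.003 0.056 0.003 0.000 0.000 -0.047; -1 0.006 0.111 0.006 0.000 0.000 -0.095; -1 0.006 0.111 0.006 0.000 0.000 -0.095
-- at (0.4348, 0.3274, 0.16, 3.0475926535897933, -1, 0.03)
-1 0.000 -0.000 0.044 0.000 0.000 0.000; -1 0.000 -0.000 0.088 0.000 0.000 0.000; -1 0.000 -0.000 0.132 0.000 0.000 0.000; -1 0.000 -0.000 0.176 0.000 0.000 0.000
-1 0.000 -0.000 0.044 0.000 0.000 0.000; -1 0.000 -0.000 0.044 0.000 0.000 0.000
-- at (0.4348, 0.3274, np.float64(0.049887890514954555), 3.0475926535897933, -1, 0.026)
```

move_arm(moves="-1 0 0 -0.051 0 0 0; -1 0 0 -0.102 0 0 0; -1 0 0 -0.154 0 0 0; -1 0 0 -0.205 0 0 0; -1 0 0 -0.256 0 0 0")

```text
t: 16.72
position: [0.4463, -0.2399, 0.1648]
orientation: [-3.141, 0.0, 2.613]
force: [0.9, -0.5, -2.2]
gripper_width: 0.066
grasp_force: 30.0
```

move_arm(moves="-1 0.036 0.046 -0.002 0 0 -0.036; -1 0.072 0.093 -0.004 0 0 -0.071; -1 0.107 0.139 -0.006 0 0 -0.107; -1 0.143 0.185 -0.008 0 0 -0.143")

```text
t: 17.05
position: [0.431, -0.1232, 0.1677]
orientation: [-3.141, 0.001, 2.688]
force: [0.5, 0.8, -1.4]
gripper_width: 0.0663
grasp_force: 30.0
```

move_arm(moves="-1 0.032 0.049 -0.002 0 0 -0.036; -1 0.065 0.098 -0.004 0 0 -0.071; -1 0.097 0.147 -0.006 0 0 -0.107; -1 0.129 0.196 -0.008 0 0 -0.143")

```text
t: 17.38
position: [0.4158, -0.0066, 0.1717]
orientation: [-3.142, 0.001, 2.764]
force: [0.8, 0.1, -0.9]
gripper_width: 0.0663
grasp_force: 30.0
```

move_arm(moves="-1 0.029 0.051 -0.002 0 0 -0.036; -1 0.057 0.102 -0.004 0 0 -0.071; -1 0.057 0.102 -0.004 0 0 -0.071")

```text
t: 17.63
position: [0.4072, 0.0542, 0.1736]
orientation: [3.14, -0.001, 2.805]
force: [-0.3, 0.2, -1.7]
gripper_width: 0.066
grasp_force: 30.0
```

move_arm(moves="-1 0.014 0.054 0.003 0 0 -0.047; -1 0.028 0.108 0.006 0 0 -0.095; -1 0.042 0.162 0.009 0 0 -0.142; -1 0.056 0.216 0.012 0 0 -0.189")

```text
t: 17.97
position: [0.4186, 0.162, 0.1675]
orientation: [-3.142, 0.001, 2.9]
force: [1.0, -0.1, -0.7]
gripper_width: 0.0662
grasp_force: 30.0
```

move_arm(moves="-1 0.009 0.055 0.003 0 0 -0.047; -1 0.017 0.110 0.006 0 0 -0.095; -1 0.026 0.165 0.009 0 0 -0.142; -1 0.034 0.220 0.012 0 0 -0.189")

```text
t: 18.3
position: [0.4284, 0.273, 0.1614]
orientation: [-3.141, 0.001, 2.999]
force: [1.1, -0.2, -0.4]
gripper_width: 0.0661
grasp_force: 30.0
```

move_arm(moves="-1 0.003 0.056 0.003 0 0 -0.047; -1 0.006 0.111 0.006 0 0 -0.095; -1 0.006 0.111 0.006 0 0 -0.095; -1 0.006 0.111 0.006 0 0 -0.095; -1 0.006 0.111 0.006 0 0 -0.095")

```text
t: 18.72
position: [0.4331, 0.3268, 0.158]
orientation: [-3.141, -0.0, 3.048]
force: [0.4, -0.5, -1.5]
gripper_width: 0.0661
grasp_force: 30.0
```

Run:
```python
from plan import *; from h import *; from workcell import optics
s=env.read_state(); p=s["position"]; print(p,s["orientation"],s["gripper_width"])
# tin blob seen by the side camera vs prediction
c=optics.read_camera("side"); im=c["color"].astype(int)
m=((im[:,:,1]-im[:,:,0]>12)&(im[:,:,1]<110)).astype(np.uint8)
q=[p[0],p[1],s["orientation"][2]]; M=box(.06,.066,p[2]-.0369,p[2]-.0369+.092); R=render(c,M,q)>.5
for k in cv2.findContours(m,cv2.RETR_EXTERNAL,cv2.CHAIN_APPROX_NONE)[0]:
    if cv2.contourArea(k)>60: print("blob",cv2.boundingRect(k),cv2.contourArea(k))
print("pred",cv2.boundingRect(R.astype(np.uint8)))
rows([(.4348,.3274,.055,np.pi-.094,-1,.026)],pose=(*p,s["orientation"][2]))
```

```text
[0.43311709 0.3267689  0.15802762] [-3.14065515e+00 -3.51976075e-04  3.04822968e+00] 0.06614412817968272
blob (423, 369, 31, 36) 333.5
blob (434, 329, 20, 26) 188.5
blob (446, 285, 23, 20) 248.5
blob (240, 279, 26, 73) 1229.0
blob (44, 209, 89, 40) 1352.0
blob (232, 117, 20, 29) 327.5
blob (234, 35, 18, 34) 374.5
blob (173, 0, 87, 35) 1789.0
blob (42, 0, 61, 168) 3495.0
pred (232, 113, 23, 35)
-1 -0.001 0.000 0.052 -0.000 -0.000 0.000; -1 -0.002 0.001 0.103 -0.000 -0.000 0.001; -1 -0.002 0.001 0.155 -0.000 -0.000 0.001; -1 -0.003 0.002 0.206 -0.000 -0.000 0.001; -1 -0.003 0.002 0.206 -0.000 -0.000 0.001
-- at (0.4348, 0.3274, 0.055, 3.0475926535897933, -1, 0.026)
```

move_arm(moves="-1 -0.001 0 0.052 0 0 0; -1 -0.002 0.001 0.103 0 0 0; -1 -0.002 0.001 0.155 0 0 0; -1 -0.003 0.002 0.2 0 0 0; -1 -0.003 0.002 0.216 0 0 0")

```text
t: 19.18
position: [0.4332, 0.3261, 0.0474]
orientation: [-3.139, -0.004, 3.046]
force: [-1.1, 0.3, -1.2]
gripper_width: 0.0663
grasp_force: 30.0
```

move_arm(moves="-1 0 0 0 0 0 0; -1 0 0 0.005 0 0 0; -1 0 0 0.01 0 0 0; -1 0 0 0.01 0 0 0")

```text
t: 19.52
position: [0.4357, 0.3286, 0.0462]
orientation: [3.141, 0.002, 3.048]
force: [0.4, -0.0, -1.0]
gripper_width: 0.0662
grasp_force: 30.0
```

move_arm(moves="-1 0 0 0.003 0 0 0; -1 0 0 0.006 0 0 0; -1 0 0 0.008 0 0 0; -1 0 0 0.008 0 0 0")

```text
t: 19.85
position: [0.4352, 0.3286, 0.042]
orientation: [3.141, 0.001, 3.048]
force: [-1.1, -1.2, 3.2]
gripper_width: 0.0665
grasp_force: 30.0
```

move_arm(moves="-1 0 0 0.003 0 0 0; -1 0 0 0.003 0 0 0")

```text
t: 20.02
position: [0.4354, 0.3288, 0.0418]
orientation: [3.141, 0.002, 3.049]
force: [-4.1, -2.2, 15.4]
gripper_width: 0.0662
grasp_force: 30.0
```

move_arm(moves="-1 0 0 -0.003 0 0 0; 1 0 0 -0.003 0 0 0; 1 0 0 -0.003 0 0 0; 1 0 0 -0.003 0 0 0; 1 0 0 -0.003 0 0 0")

```text
t: 20.43
position: [0.4347, 0.3284, 0.0409]
orientation: [-3.141, -0.0, 3.048]
force: [-1.1, 0.0, 0.6]
gripper_width: 0.0884
grasp_force: 0.0
```

move_arm(moves="1 0 0 0 0 0 0; 1 0 0 0 0 0 0; 1 0 0 -0.04 0 0 0; 1 0 0 -0.10 0 0 0; 1 0 0 -0.16 0 0 0")

```text
t: 20.85
position: [0.4338, 0.3279, 0.121]
orientation: [-3.14, -0.003, 3.048]
force: [0.4, 0.9, -0.2]
gripper_width: 0.0929
grasp_force: 0.0
```

move_arm(moves="1 0 0 -0.08 0 0 0; 1 0 0 -0.16 0 0 0; 1 0 0 -0.18 0 0 0; 1 0 0 -0.18 0 0 0")

```text
t: 21.18
position: [0.4369, 0.3295, 0.2152]
orientation: [3.137, 0.007, 3.048]
force: [-0.5, 0.3, -0.1]
gripper_width: 0.0928
grasp_force: 0.0
```

Run:
```python
from plan import *; from seg import *; from workcell import optics
s=env.read_state(); p=s["position"]; print(p,s["orientation"],s["gripper_width"])
cs=pickle.load(open("cams0.pkl","rb"));t=cs["top"];d=cs["side"]
T=lambda x,y,z: ray(t,245+(x+.5)/3.9-.5,145+(y+.5)/3.9-.5,z).round(4); D=lambda x,y,z: ray(d,185+(x+.5)/2.6-.5,130+(y+.5)/2.6-.5,z).round(4)
print("top: spout",T(596,262,.16),"cap centre",T(590,262,.12),"glass shoulder",T(590,263,.115))
print("top base left edge centre +.026 toward -y",T(509,270,0))
print("side: spout tip",D(205,322,.167),"base bottom",D(213,493,0),"right edge",D(237,400,.07),)
rows([(.44,.0,.235,2.2,1),(.494,-.385,.23,1.35,1),(.494,-.385,.088,1.35,1,.03)],pose=(*p,s["orientation"][2]))
```

```text
[0.43692547 0.32947629 0.21521787] [3.13737989 0.00707641 3.04840011] 0.09275229236442219
top: spout [ 0.4941 -0.3808  0.16  ] cap centre [ 0.4964 -0.3884  0.12  ] glass shoulder [ 0.4961 -0.3899  0.115 ]
top base left edge centre +.026 toward -y [ 0.4969 -0.3632  0.    ]
side: spout tip [ 0.4947 -0.3898  0.167 ] base bottom [ 0.4976 -0.403   0.    ] right edge [ 0.5199 -0.3662  0.07  ]
1 -0.007 -0.073 -0.004 0.000 -0.000 0.180; 1 -0.015 -0.146 -0.009 0.000 -0.000 0.360; 1 -0.022 -0.219 -0.013 0.000 -0.000 0.540; 1 -0.030 -0.291 -0.018 0.000 -0.000 0.720
1 -0.034 -0.065 -0.004 0.000 -0.000 0.180; 1 -0.068 -0.130 -0.009 0.000 -0.000 0.360; 1 -0.101 -0.195 -0.013 0.000 -0.000 0.540; 1 -0.135 -0.260 -0.018 0.000 -0.000 0.720
1 -0.055 -0.048 -0.004 -0.000 -0.000 0.180; 1 -0.055 -0.048 -0.004 -0.000 -0.000 0.180
-- at (0.44, 0.0, 0.235, 2.2, 1)
1 -0.062 -0.033 0.001 -0.000 -0.000 0.148; 1 -0.125 -0.067 0.002 -0.000 -0.000 0.295; 1 -0.187 -0.100 0.003 -0.000 -0.000 0.443; 1 -0.249 -0.133 0.004 -0.000 -0.000 0.590
1 -0.070 -0.013 0.001 -0.000 -0.000 0.148; 1 -0.139 -0.025 0.002 -0.000 -0.000 0.295; 1 -0.209 -0.038 0.003 -0.000 -0.000 0.443; 1 -0.278 -0.051 0.004 -0.000 -0.000 0.590
1 -0.070 0.009 0.001 -0.000 -0.000 0.148; 1 -0.140 0.018 0.002 -0.000 -0.000 0.295; 1 -0.210 0.027 0.003 -0.000 -0.000 0.443; 1 -0.210 0.027 0.003 -0.000 -0.000 0.443
-- at (0.494, -0.385, 0.23, 1.35, 1)
1 0.000 -0.000 0.057 0.000 0.000 0.000; 1 0.000 -0.000 0.114 0.000 0.000 0.000; 1 0.000 -0.000 0.170 0.000 0.000 0.000; 1 0.000 -0.000 0.227 0.000 0.000 0.000
1 0.000 -0.000 0.057 0.000 0.000 0.000; 1 0.000 -0.000 0.057 0.000 0.000 0.000
-- at (0.494, -0.385, 0.088, 1.35, 1, 0.03)
```

move_arm(moves="1 -0.007 -0.073 -0.004 0 0 0.18; 1 -0.015 -0.146 -0.009 0 0 0.36; 1 -0.022 -0.219 -0.013 0 0 0.54; 1 -0.03 -0.291 -0.018 0 0 0.72")

```text
t: 21.52
position: [0.4346, 0.1807, 0.2179]
orientation: [-3.139, -0.003, 2.668]
force: [0.6, -1.0, -0.2]
gripper_width: 0.0934
grasp_force: 0.0
```

move_arm(moves="1 -0.034 -0.065 -0.004 0 0 0.18; 1 -0.068 -0.13 -0.009 0 0 0.36; 1 -0.101 -0.195 -0.013 0 0 0.54; 1 -0.135 -0.26 -0.018 0 0 0.72")

```text
t: 21.85
position: [0.4359, 0.0343, 0.2271]
orientation: [-3.139, -0.003, 2.29]
force: [-0.0, -0.3, -0.2]
gripper_width: 0.0931
grasp_force: 0.0
```

move_arm(moves="1 -0.055 -0.048 -0.004 0 0 0.18; 1 -0.055 -0.048 -0.004 0 0 0.18; 1 -0.055 -0.048 -0.004 0 0 0.18")

```text
t: 22.1
position: [0.4369, -0.0023, 0.2294]
orientation: [-3.14, -0.003, 2.196]
force: [0.2, -0.1, -0.6]
gripper_width: 0.0928
grasp_force: 0.0
```

move_arm(moves="1 -0.062 -0.033 0.001 0 0 0.148; 1 -0.125 -0.067 0.002 0 0 0.295; 1 -0.187 -0.1 0.003 0 0 0.443; 1 -0.249 -0.133 0.004 0 0 0.59")

```text
t: 22.43
position: [0.4571, -0.1398, 0.2278]
orientation: [-3.141, -0.002, 1.891]
force: [-0.1, 0.6, 0.6]
gripper_width: 0.0929
grasp_force: 0.0
```

move_arm(moves="1 -0.07 -0.013 0.001 0 0 0.148; 1 -0.139 -0.025 0.002 0 0 0.295; 1 -0.209 -0.038 0.003 0 0 0.443; 1 -0.278 -0.051 0.004 0 0 0.59")

```text
t: 22.77
position: [0.4773, -0.28, 0.2254]
orientation: [-3.14, -0.002, 1.582]
force: [1.1, 0.1, -0.6]
gripper_width: 0.0932
grasp_force: 0.0
```

move_arm(moves="1 -0.07 0.009 0.001 0 0 0.148; 1 -0.14 0.018 0.002 0 0 0.295; 1 -0.216 0.029 0.003 0 0 0.443; 1 -0.216 0.029 0.003 0 0 0.443; 1 -0.216 0.029 0.003 0 0 0.443")

```text
t: 23.18
position: [0.4929, -0.3879, 0.2228]
orientation: [-3.138, -0.003, 1.351]
force: [0.9, 0.3, -0.1]
gripper_width: 0.0929
grasp_force: 0.0
```

Run:
```python
from plan import *
s=env.read_state(); p=s["position"]; print(p,s["orientation"],s["gripper_width"])
rows([(.495,-.388,.088,1.35,1,.03)],pose=(*p,s["orientation"][2]))
```

```text
[ 0.49290244 -0.38793957  0.22280484] [-3.13848834e+00 -2.88871884e-03  1.35127305e+00] 0.09291287863507194
1 0.000 0.001 0.054 0.000 -0.000 0.000; 1 0.000 0.002 0.108 0.000 -0.000 0.001; 1 0.000 0.002 0.162 0.000 -0.000 0.001; 1 0.001 0.003 0.216 0.000 -0.000 0.002
1 0.000 0.001 0.054 0.000 -0.000 0.000; 1 0.000 0.001 0.054 0.000 -0.000 0.000
-- at (0.495, -0.388, 0.088, 1.35, 1, 0.03)
```

move_arm(moves="1 0 0.001 0.054 0 0 0; 1 0 0.002 0.108 0 0 0; 1 0 0.002 0.162 0 0 0; 1 0 0.003 0.216 0 0 0; 1 0 0.003 0.27 0 0 0")

```text
t: 23.6
position: [0.4946, -0.3853, 0.0891]
orientation: [-3.141, -0.001, 1.355]
force: [-0.1, -0.8, 0.0]
gripper_width: 0.0932
grasp_force: 0.0
```

move_arm(moves="1 0 0 0 0 0 0; 1 0 0 0 0 0 0; -1 0 0 0 0 0 0; -1 0 0 0 0 0 0; -1 0 0 0 0 0 0")

```text
t: 24.02
position: [0.495, -0.3892, 0.0929]
orientation: [3.139, 0.002, 1.351]
force: [0.4, -0.3, 0.1]
gripper_width: 0.0774
grasp_force: 0.0
```

move_arm(moves="-1 0 0 0 0 0 0; -1 0 0 0 0 0 0; -1 0 0 0 0 0 0; -1 0 0 0 0 0 0; -1 0 0 0 0 0 0")

```text
t: 24.43
position: [0.4938, -0.389, 0.091]
orientation: [3.142, 0.0, 1.35]
force: [-1.1, 0.6, 2.4]
gripper_width: 0.0513
grasp_force: 30.0
```

Run:
```python
from plan import *
s=env.read_state(); p=s["position"]; print(p,s["orientation"],s["gripper_width"])
q=(*p,1.35)
rows([(p[0],p[1],.225,1.35,-1,.026),(.47,-.1,.23,1.4,-1,.03),(.588,.1399,.215,1.4,-1,.03),(.588,.1399,p[2]+.013,1.4,-1,.026)],pose=q)
```

```text
[ 0.49382635 -0.38895174  0.09098406] [3.14150933e+00 2.67401456e-04 1.35007862e+00] 0.05131272708522156
-1 0.000 0.000 -0.045 0.000 0.000 0.000; -1 0.000 0.000 -0.089 0.000 0.000 0.000; -1 0.000 0.000 -0.134 0.000 0.000 0.000; -1 0.000 0.000 -0.179 0.000 0.000 0.000
-1 0.000 0.000 -0.045 0.000 0.000 0.000; -1 0.000 0.000 -0.089 0.000 0.000 0.000; -1 0.000 0.000 -0.089 0.000 0.000 0.000
-- at (np.float64(0.49382635360641636), np.float64(-0.3889517394350216), 0.225, 1.35, -1, 0.026)
-1 0.055 -0.017 -0.001 0.000 0.000 -0.010; -1 0.111 -0.035 -0.002 0.000 0.000 -0.019; -1 0.166 -0.052 -0.003 0.000 0.000 -0.029; -1 0.221 -0.069 -0.004 0.000 0.000 -0.038
-1 0.056 -0.016 -0.001 -0.000 0.000 -0.010; -1 0.111 -0.032 -0.002 -0.000 0.000 -0.019; -1 0.167 -0.049 -0.003 -0.000 0.000 -0.029; -1 0.223 -0.065 -0.004 -0.000 0.000 -0.038
-1 0.056 -0.015 -0.001 -0.000 0.000 -0.010; -1 0.112 -0.030 -0.002 -0.000 0.000 -0.019; -1 0.112 -0.030 -0.002 -0.000 0.000 -0.019
-- at (0.47, -0.1, 0.23, 1.4, -1, 0.03)
-1 0.057 0.017 0.003 0.000 0.000 0.000; -1 0.114 0.034 0.007 0.000 0.000 0.000; -1 0.171 0.050 0.010 0.000 0.000 0.000; -1 0.228 0.067 0.013 0.000 0.000 0.000
-1 0.057 0.017 0.003 0.000 0.000 0.000; -1 0.114 0.034 0.007 0.000 0.000 0.000; -1 0.171 0.050 0.010 0.000 0.000 0.000; -1 0.228 0.067 0.013 0.000 0.000 0.000
-1 0.057 0.017 0.003 0.000 0.000 0.000; -1 0.057 0.017 0.003 0.000 0.000 0.000
-- at (0.588, 0.1399, 0.215, 1.4, -1, 0.03)
-1 0.000 -0.000 0.044 0.000 0.000 0.000; -1 0.000 -0.000 0.089 0.000 0.000 0.000; -1 0.000 -0.000 0.133 0.000 0.000 0.000; -1 0.000 -0.000 0.178 0.000 0.000 0.000
-1 0.000 -0.000 0.044 0.000 0.000 0.000; -1 0.000 -0.000 0.044 0.000 0.000 0.000
-- at (0.588, 0.1399, np.float64(0.10398405912084366), 1.4, -1, 0.026)
```

move_arm(moves="-1 0 0 -0.045 0 0 0; -1 0 0 -0.09 0 0 0; -1 0 0 -0.135 0 0 0; -1 0 0 -0.18 0 0 0")

```text
t: 24.77
position: [0.4935, -0.3883, 0.1806]
orientation: [-3.14, -0.001, 1.35]
force: [0.1, -0.2, -3.6]
gripper_width: 0.0517
grasp_force: 30.0
```

move_arm(moves="-1 0 0 -0.045 0 0 0; -1 0 0 -0.088 0 0 0; -1 0 0 -0.088 0 0 0")

```text
t: 25.02
position: [0.4954, -0.3903, 0.2291]
orientation: [3.135, 0.004, 1.35]
force: [0.8, -0.2, -1.8]
gripper_width: 0.052
grasp_force: 30.0
```

move_arm(moves="-1 0.055 -0.017 -0.001 0 0 -0.01; -1 0.111 -0.035 -0.002 0 0 -0.019; -1 0.166 -0.052 -0.003 0 0 -0.029; -1 0.221 -0.069 -0.004 0 0 -0.038")

```text
t: 25.35
position: [0.4834, -0.2717, 0.2244]
orientation: [-3.139, -0.002, 1.37]
force: [-0.2, 0.0, -2.6]
gripper_width: 0.0521
grasp_force: 30.0
```

move_arm(moves="-1 0.056 -0.016 -0.001 0 0 -0.01; -1 0.111 -0.032 -0.002 0 0 -0.019; -1 0.167 -0.049 -0.003 0 0 -0.029; -1 0.223 -0.065 -0.004 0 0 -0.038")

```text
t: 25.68
position: [0.4737, -0.1559, 0.2267]
orientation: [-3.139, -0.001, 1.39]
force: [1.0, 1.3, -2.8]
gripper_width: 0.0519
grasp_force: 30.0
```

move_arm(moves="-1 0.056 -0.015 -0.001 0 0 -0.01; -1 0.112 -0.03 -0.002 0 0 -0.019; -1 0.112 -0.03 -0.002 0 0 -0.019")

```text
t: 25.93
position: [0.4683, -0.0947, 0.228]
orientation: [-3.138, -0.004, 1.403]
force: [-0.3, 0.0, -3.0]
gripper_width: 0.052
grasp_force: 30.0
```

move_arm(moves="-1 0.057 0.017 0.003 0 0 0; -1 0.114 0.034 0.007 0 0 0; -1 0.171 0.05 0.01 0 0 0; -1 0.228 0.067 0.013 0 0 0")

```text
t: 26.27
position: [0.5222, 0.0078, 0.2214]
orientation: [-3.139, 0.0, 1.399]
force: [0.8, -0.7, -2.6]
gripper_width: 0.0516
grasp_force: 30.0
```

move_arm(moves="-1 0.057 0.017 0.003 0 0 0; -1 0.114 0.034 0.007 0 0 0; -1 0.171 0.05 0.01 0 0 0; -1 0.228 0.067 0.013 0 0 0")

```text
t: 26.6
position: [0.5747, 0.1145, 0.2145]
orientation: [-3.139, 0.001, 1.4]
force: [0.0, -0.4, -3.2]
gripper_width: 0.0521
grasp_force: 30.0
```

move_arm(moves="-1 0.057 0.017 0.003 0 0 0; -1 0.057 0.017 0.003 0 0 0; -1 0.057 0.017 0.003 0 0 0; -1 0.057 0.017 0.003 0 0 0")

```text
t: 26.93
position: [0.5874, 0.1396, 0.2134]
orientation: [-3.139, 0.001, 1.4]
force: [0.6, -0.1, -2.3]
gripper_width: 0.052
grasp_force: 30.0
```

Run:
```python
from plan import *; from seg import *; from workcell import optics
s=env.read_state(); p=s["position"]; print(p,s["orientation"],s["gripper_width"])
b=pickle.load(open("cams0.pkl","rb"))["side"]; c=optics.read_camera("side")
# lower part of the pourer: difference to the first picture
z=p[2]-.091; uv=proj(c,[[p[0],p[1],z],[p[0],p[1],z+.05],[p[0]+.026,p[1],z+.05],[p[0]-.026,p[1],z+.05]]); print(uv.round(1))
d=np.abs(c["color"].astype(int)-b["color"]).max(2)
for r in range(int(uv[1,1])-6,int(uv[0,1])+10,3):
    x=np.where(d[r,int(uv[0,0])-25:int(uv[0,0])+25]>14)[0]+int(uv[0,0])-25; print(r,x.min() if len(x) else None,x.max() if len(x) else None,len(x))
rows([(.588,.1399,p[2]-.1,1.4,-1,.026)],pose=(*p,s["orientation"][2]))
```

```text
[0.58737635 0.13961911 0.21343796] [-3.13892393e+00  1.21349790e-03  1.40046228e+00] 0.05201142597961202
[[293.5 165.2]
 [293.6 149.8]
 [302.4 149.6]
 [284.8 150. ]]
143 284 302 15
146 284 305 18
149 284 306 22
152 284 306 22
155 284 306 22
158 284 305 21
161 283 306 21
164 282 306 24
167 282 305 17
170 289 304 12
173 281 302 22
-1 0.000 0.000 0.050 -0.000 -0.000 0.000; -1 0.000 0.001 0.100 -0.000 -0.000 0.000; -1 0.001 0.001 0.150 -0.000 -0.000 0.001; -1 0.001 0.001 0.200 -0.000 -0.000 0.001; -1 0.001 0.001 0.200 -0.000 -0.000 0.001
-- at (0.588, 0.1399, np.float64(0.11343796115372945), 1.4, -1, 0.026)
```

move_arm(moves="-1 0 0 0.045 0 0 0; -1 0 0 0.09 0 0 0; -1 0 0 0.135 0 0 0; -1 0 0 0.165 0 0 0; -1 0 0 0.165 0 0 0")

```text
t: 27.4
position: [0.5852, 0.1384, 0.1288]
orientation: [-3.134, 0.002, 1.398]
force: [-0.9, -0.2, -3.0]
gripper_width: 0.0522
grasp_force: 30.0
```

Run:
```python
from plan import *; from seg import *; from workcell import optics
s=env.read_state(); p=s["position"]; print(p,s["force"])
b=pickle.load(open("cams0.pkl","rb"))["side"]["color"].astype(int); c=optics.read_camera("side"); k=c["color"].astype(int)
wood=((b[:,:,0]-b[:,:,2])>45); j,i=np.where(wood[175:210,275:315]); print("stand u",i.min()+275,i.max()+275,"v",j.min()+175,j.max()+175)
print("pred stand",hull(c,cy(.0415,.028),[.588,.1399,0]).reshape(-1,2).min(0)/4-.5,hull(c,cy(.0415,.028),[.588,.1399,0]).reshape(-1,2).max(0)/4-.5)
z=p[2]-.091; print("pred pourer",proj(c,[[p[0]-.026,p[1],z+.03],[p[0]+.026,p[1],z+.03],[p[0],p[1],z]]).round(1))
for r in range(164,198,3):
    g=k[r,275:318]; e=np.abs(g-b[r,275:318]).max(1); x=np.where(e>20)[0]+275; print(r,x.min() if len(x) else None,x.max() if len(x) else None,len(x), "".join("W" if w>45 else "." for w in g[:,0]-g[:,2]))
```

```text
[0.58519063 0.13842082 0.12883504] [-0.87843975 -0.17002456 -2.95985186]
stand u 277 306 v 175 206
pred stand [280.15094 186.9325 ] [307.03397 207.5722 ]
pred pourer [[284.2 181.9]
 [301.3 181.5]
 [292.7 190.5]]
164 283 306 20 ................................WWW........
167 283 304 18 .......W........................WW.........
170 288 303 16 ....WWWW......................WWW..........
173 282 302 21 ..WWWWWW....................WWWW...........
176 286 301 16 ..WWWWWWW..................WWWW............
179 284 302 19 ..WWWWWWW..................WWW.............
182 285 302 18 ..WWWWWWW..................WW..............
185 284 299 11 ...........................................
188 284 300 17 ...........................................
191 285 300 16 .....WWWWWW...............WWWWW............
194 None None 0 .....WWWWWWWWWW.........WWWWWWWW...........
197 None None 0 ......WWWWWW.............WWWWWW............
```

The pourer (u 284–300) is centred on the stand (u 280–306). I'm lowering it now.

move_arm(moves="-1 0 0 0.02 0 0 0; -1 0 0 0.035 0 0 0; -1 0 0 0.05 0 0 0; -1 0 0 0.05 0 0 0")

```text
t: 27.78
position: [0.5873, 0.1399, 0.1063]
orientation: [-3.14, 0.001, 1.4]
force: [0.1, 1.0, -3.1]
gripper_width: 0.0518
grasp_force: 30.0
```

move_arm(moves="-1 0 0 0.005 0 0 0; -1 0 0 0.01 0 0 0; -1 0 0 0.01 0 0 0")

```text
t: 28.03
position: [0.5881, 0.1402, 0.1024]
orientation: [-3.141, 0.0, 1.4]
force: [-0.4, 0.6, -3.1]
gripper_width: 0.0515
grasp_force: 30.0
```

Inside the rim with no contact so far, so I'll carry on in small steps.

move_arm(moves="-1 0 0 0.004 0 0 0; -1 0 0 0.008 0 0 0; -1 0 0 0.01 0 0 0; -1 0 0 0.01 0 0 0")

```text
t: 28.37
position: [0.588, 0.1401, 0.0974]
orientation: [-3.141, 0.0, 1.4]
force: [-0.3, -0.1, -2.7]
gripper_width: 0.0521
grasp_force: 30.0
```

move_arm(moves="-1 0 0 0.003 0 0 0; -1 0 0 0.003 0 0 0; -1 0 0 0.003 0 0 0")

```text
t: 28.62
position: [0.5882, 0.1401, 0.0962]
orientation: [3.142, -0.0, 1.4]
force: [-0.5, -0.4, -3.3]
gripper_width: 0.0518
grasp_force: 30.0
```

move_arm(moves="-1 0 0 0.002 0 0 0; -1 0 0 0.004 0 0 0; -1 0 0 0.004 0 0 0")

```text
t: 28.87
position: [0.5882, 0.1402, 0.096]
orientation: [3.141, -0.0, 1.4]
force: [-3.5, -0.4, 7.6]
gripper_width: 0.0519
grasp_force: 30.0
```

move_arm(moves="-1 0 0 -0.002 0 0 0; 1 0 0 -0.002 0 0 0; 1 0 0 -0.002 0 0 0; 1 0 0 -0.002 0 0 0; 1 0 0 -0.002 0 0 0")

```text
t: 29.28
position: [0.5883, 0.1401, 0.0951]
orientation: [3.141, -0.0, 1.4]
force: [0.6, -0.5, -0.3]
gripper_width: 0.074
grasp_force: 0.0
```

move_arm(moves="1 0 0 0 0 0 0; 1 0 0 0 0 0 0; 1 0 0 0 0 0 0; 1 0 0 -0.04 0 0 0; 1 0 0 -0.1 0 0 0")

```text
t: 29.7
position: [0.5857, 0.1399, 0.1423]
orientation: [-3.134, 0.002, 1.4]
force: [0.5, 0.1, 0.6]
gripper_width: 0.0927
grasp_force: 0.0
```

move_arm(moves="1 0 0 -0.07 0 0 0; 1 0 0 -0.14 0 0 0; 1 0 0 -0.2 0 0 0; 1 0 0 -0.2 0 0 0")

```text
t: 30.03
position: [0.5914, 0.1404, 0.2528]
orientation: [3.129, -0.003, 1.4]
force: [0.9, -0.5, 1.2]
gripper_width: 0.093
grasp_force: 0.0
```

move_arm(moves="1 -0.07 0 -0.02 0 0 0; 1 -0.14 0 -0.04 0 0 0; 1 -0.21 0 -0.04 0 0 0; 1 -0.28 0 -0.04 0 0 0; 1 -0.35 0 -0.04 0 0 0")

```text
t: 30.45
position: [0.5578, -0.0336, 0.265]
orientation: [3.141, 0.0, 1.401]
force: [0.1, -0.2, -0.8]
gripper_width: 0.093
grasp_force: 0.0
```

move_arm(moves="1 -0.07 0 0 0 0 0; 1 -0.14 0 0 0 0 0; 1 -0.21 0 0 0 0 0; 1 -0.28 0 0 0 0 0; 1 -0.28 0 0 0 0 0")

```text
t: 30.87
position: [0.5334, -0.1763, 0.2644]
orientation: [-3.141, 0.003, 1.395]
force: [0.5, -0.2, 0.3]
gripper_width: 0.0928
grasp_force: 0.0
```

move_arm(moves="1 -0.07 0 0 0 0 0; 1 -0.14 0 0 0 0 0; 1 -0.21 0 0 0 0 0; 1 -0.21 0 0 0 0 0; 1 -0.21 0 0 0 0 0")

```text
t: 31.28
position: [0.5162, -0.2751, 0.2643]
orientation: [-3.141, -0.001, 1.397]
force: [0.4, -0.2, -0.2]
gripper_width: 0.0928
grasp_force: 0.0
```

Run:
```python
from seg import *; from workcell import optics, env
t=optics.read_camera("top")["color"][:,:,::-1]; s=optics.read_camera("side")["color"][:,:,::-1]
print(env.read_state()["position"],env.read_state()["force"])
a=cv2.resize(t[140:265,85:405],(800,312),interpolation=cv2.INTER_CUBIC); b=cv2.resize(s[120:240,195:395],(480,288),interpolation=cv2.INTER_CUBIC)
V=np.zeros((600,800,3),np.uint8); V[:312]=a; V[312:,:480]=b; V[312:,480:]=cv2.resize(s[225:325,210:321],(320,288)); cv2.imwrite("pics/end.png",V)
c=optics.read_camera("top"); r=pickle.load(open("res.pkl","rb")); print("honey",measure(c,cy(.0355,.11),r["honey"][:3],False),r["honey"],"cup",measure(c,cy(.03,.052),r["cup"][:3],False),r["cup"])
```

```text
[ 0.51676392 -0.27296622  0.26471896] [-0.68218881 -0.34261034 -0.8499907 ]
honey None [0.5986, -0.228, 0.06, 0.119] cup None [0.605, -0.0822, 0.012, 0.227]
```

View pics/end.png

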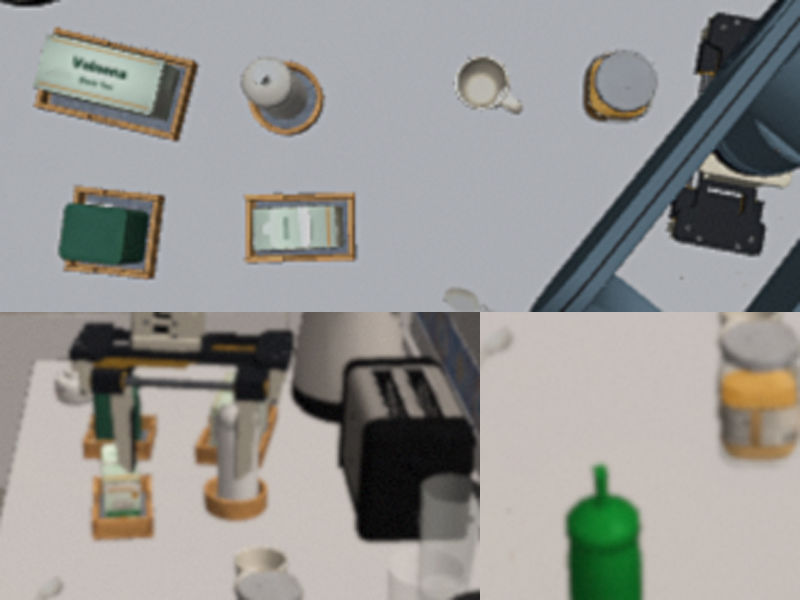

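All four pieces stand upright in their holders: long box at (105,75), pourer at (275,95), tin at (100,235) and sachets at (298,228). The honey jar, cup and green look-alike haven't moved, and the gripper is clear.

```bash
python3 -c "
from workcell import env
print(env.job_done())"
```

```text
the job is handed in; nothing more can be done
None
```

The job is handed in: the last pictures show the long tea box, sachet box, tea tin and sugar pourer each upright in its own holder, with the honey jar, espresso cup and green look-alike left standing; the verdict was not shown.

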